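# Demould the resin brackets and clean up the casting bench

## Robot

A 6-joint arm with a two-finger parallel gripper is mounted at the origin on the work surface. World frame = base frame: x ahead of the robot, y to its left, z up, the work surface at z = 0. Lengths are in m, angles in rad, forces in N, time in s.
With the tool pointing down it reaches from about 0.275 to 0.825 m from the base axis. Payload 5.2 kg.
Tool frame: the origin (TCP) lies between the finger pads; the fingertips stand 17 mm ahead of it and the grasp point (between the pads) lies 2 mm behind it; z points along the fingers, y is the line along which they close (so a half turn about z gives the same grasp; the last joint's range is limited). The gripper opens to 93 mm and grips with 3 to 60 N. Pads are 15 mm wide; open, the fingers measure 128 mm over their backs; the gripper's body (75 mm by 188 mm) begins 65 mm behind the grasp point.
Start: joints at [0.971, 0.259, 1.535, -0, 1.348, -0.203], TCP at [0.213, 0.507, 0.236] pointing down, gripper open.
Joint ranges: [-3.14, 3.14], [-0.91, 2.08], [0.19, 2.58], [-1.22, 4.36], [0.22, 2.71], [-3.12, 3.12]. Speed limits (rad/s): [2.57, 2.57, 3.14, 3.14, 3.14, 3.14].

## Interface

Orientations are given as [roll, pitch, yaw] about the fixed x, y, z axes, in that order (R = Rz(yaw) Ry(pitch) Rx(roll)).
In Python, from cell import sensors, eyes, job_done gives the robot as it stands. The module is installed in compiled form; this text tells all that it offers.
- The arm moves only by the tool send_rows, never from a script. Its argument "moves" is a list of rows, each a list of 7 numbers: the shift along the world's x, y, z in cm, then the turn, a rotation vector about the world's x, y, z in degrees, then the finger opening in cm, from 0 to 9.3. In form: [[tx, ty, tz, wx, wy, wz, hand], ...]. A call has 1 to 8 rows; each row is the pose to reach, as a shift and turn from the pose commanded when the call began; what a row does not reach only later rows make up. A row lasts 1/10 s, in which the tool goes at most 50 mm and 8.59 degrees, less where a joint would pass 70% of its speed; a pose out of reach is approached as far as the arm can. A call with a gripper value outside its range is refused whole. The fingers move at their own pace and stop on an object; the grip force is fixed at half the most. Time passes only in rows, so rows that repeat a pose let the fingers close. It gives the time, the measured TCP pose, the force, the opening and the grip force at its end, in the units of the state.
- sensors.read_state(): the state, without advancing time (a new reading comes with each control period).
- eyes.get_image(name): name is "side" or "top" or "wrist"; returns a dict with "image" (384x512x3 uint8, red, green, blue), "camera_matrix" (3x3 intrinsics, pixels), "R" (3x3) and "t" (3): a world point X has camera coordinates R X + t; the wrist camera has in their place "hand_eye" (4x4, takes a point from camera to tool coordinates, whose origin is the TCP and whose axes are the flange's). Camera axes: x right, y down, z forward; pixel columns grow to the right and rows downward; lengths in m; the calibration is good to about 2 mm. A picture is of the moment at which its call begins: read the wrist's pose just before it. There is no depth.
- job_done(): hands the job in; it is judged then, once.
The state is a dict: "t": time; "joint_positions": joint angles; "qd": joint speeds; "joint_torque": joint torques, N m; "tcp_pos": TCP position; "eef_rot": TCP orientation; "contact_force": force on the tool from outside, world axes, zero at the start; "moment": the same for the moment, N m; "grip_width": finger opening in m; "finger_force": force on a finger pad.
Only numpy, scipy, OpenCV 4.12 (cv2) and the standard library are available. Lean on these libraries where they do the work, as an engineer would, in place of code of your own. Each camera call takes 0.05 s, during which the arm holds its last target. There are 200 camera calls.

## Task

First screw the cap of the hardener jar fully home. Then lift every orange bracket casting out of the mould and stand it rib upwards, flat on the floor of the green tray; also put every blue mixing cup upside down over a drying peg, one cup to a peg, so that its bottom rests on the peg's top. Leave everything else on the bench where it is and let go of everything at the end.

Things in the scene. Friction and masses are not known exactly. Their poses are not given: they have to be found in the camera images.
- jar_cap (a joint): screw cap of the hardener jar: angle by which it is unscrewed, rad; 0 = screwed fully home (hard stop), grows anticlockwise seen from above, at most 2.8. Turn clockwise to close; it stays where it is left, friction about 0.06 N m, does not rise or fall.
- cap_grip (a point): middle of the yellow bar grip on top of the black cap: bar 62 (x) x 16 (y) x 26 mm, this point 13 mm below its top, 129 mm above the table. z up, x along the bar; turns with the cap. A red mark at one end of the bar stands over the red tab on the jar when home. The jar (amber, 86 mm wide) is fixed on a dark wooden foot and the cap cannot come off.
- mould: aluminium mould block, 200 (x) x 150 (y) x 24 mm, fixed to the table, origin in the centre of its underside, z up. Four open pockets 75 (x) x 45 (y) mm, 14 mm deep, centred at x = +-46, y = +-33 mm; the castings sit in them with 2.5 mm play all round, ribs along x.
- tray: green open tray, 200 x 200 x 35 mm outside, walls and floor 5 mm, fixed to the table, empty at first; origin in the centre of its underside, z up.
- casting0: orange resin bracket, an upside-down T, 0.12 kg: flat base 70 (x) x 40 (y) x 12 mm; on its middle a rib 60 (x) x 12 (y) mm, top 49 mm above the underside. Origin: centre of the underside; z up along the rib. Grip the rib across y, fingertips above the base. In the mould its origin is 10 mm above the table. Absent in some starts.
- casting1: orange resin bracket, an upside-down T, 0.12 kg: flat base 70 (x) x 40 (y) x 12 mm; on its middle a rib 60 (x) x 12 (y) mm, top 49 mm above the underside. Origin: centre of the underside; z up along the rib. Grip the rib across y, fingertips above the base. In the mould its origin is 10 mm above the table. Absent in some starts.
- casting2: orange resin bracket, an upside-down T, 0.12 kg: flat base 70 (x) x 40 (y) x 12 mm; on its middle a rib 60 (x) x 12 (y) mm, top 49 mm above the underside. Origin: centre of the underside; z up along the rib. Grip the rib across y, fingertips above the base. In the mould its origin is 10 mm above the table. Absent in some starts.
- casting3: orange resin bracket, an upside-down T, 0.12 kg: flat base 70 (x) x 40 (y) x 12 mm; on its middle a rib 60 (x) x 12 (y) mm, top 49 mm above the underside. Origin: centre of the underside; z up along the rib. Grip the rib across y, fingertips above the base. In the mould its origin is 10 mm above the table. Absent in some starts.
- cup0: square mixing cup, blue plastic, 52 x 52 mm outside, 70 mm long, walls and bottom 4 mm, open at one end, about 90 g. Lies on its side, mouth away from the robot. Origin: centre of the outside of its closed bottom; z along the cup towards the mouth (its middle is at z = 35 mm); x and y square to the side walls. Absent in some starts.
- cup1: square mixing cup, blue plastic, 52 x 52 mm outside, 70 mm long, walls and bottom 4 mm, open at one end, about 90 g. Lies on its side, mouth away from the robot. Origin: centre of the outside of its closed bottom; z along the cup towards the mouth (its middle is at z = 35 mm); x and y square to the side walls. Absent in some starts.
- cup0_floor (a point): centre of the inside of cup0's closed bottom, 4 mm along z from the cup's origin; axes as the cup's.
- cup1_floor (a point): centre of the inside of cup1's closed bottom, 4 mm along z from the cup's origin; axes as the cup's.
- peg0_tip (a point): centre of the flat top of one of the two upright steel drying pegs, 28 mm thick (18 mm across the top, bevelled over the last 5 mm), 109 mm above the table. Both on a fixed wooden foot 90 x 220 x 14 mm, 120 mm apart. A cup over a peg rests with its bottom on the peg's top, rim 43 mm above the table.
- peg1_tip (a point): centre of the flat top of one of the two upright steel drying pegs, 28 mm thick (18 mm across the top, bevelled over the last 5 mm), 109 mm above the table. Both on a fixed wooden foot 90 x 220 x 14 mm, 120 mm apart. A cup over a peg rests with its bottom on the peg's top, rim 43 mm above the table.
- spray_can: red spray can, 60 mm thick, 160 mm tall, stands upright, not part of the job. Origin under its centre.
- paint_tin: white paint tin, 90 mm thick, 110 mm tall, not part of the job. Origin under its centre.
- tape_roll: cardboard-brown tape roll lying flat, 100 mm wide, 36 mm tall, not part of the job. Origin under its centre.
- screwdriver: screwdriver lying on the table, not part of the job.
- hammer: hammer lying on the table, not part of the job.
- brush: flat brush lying on the table, not part of the job.
- offcut: wooden offcut 50 x 160 x 30 mm, not part of the job.
There are look-alikes about, which are no part of the job. Leave any black, grey or turquoise look-alike of the casting0 alone.

How it is judged:
By the outcome, as a careful person would: the job done as asked, in the order asked, and still so for the second after the job is handed in, with the robot touching nothing.
Of casting0, casting1, casting2, casting3 only 3 to 4 are there at a start; the rules pass over those that are not, and their reading is None.
Of cup0, cup1 only 1 to 2 are there at a start; the rules pass over those that are not, and their reading is None.
At some moment in a run one of cup0, cup1 may be knocked a few centimetres aside while the robot is not near it.
It also fails if it takes over 210 s, if anything falls off the work surface, if the arm or the gripper's body presses on something with over 40 N, if the wrist force passes 120 N, or if a joint passes its speed limit or range.

## Working session

There is one attempt and no reset: what is moved stays moved. The work goes in short steps, Python scripts to look and compute and a tool call to move; the robot and the scene stay as the last step left them, time stands still between calls to the robot, and variables do not carry over. Pictures are saved under pics/ and viewed, at most 14 in all, crops included, and the job is handed in when it is done.

Besides the shell and the picture viewer there is one more tool, called after "Emit:" as name([rows], argument=value, ...), one row to a line, values as JSON. send_rows: Moves the arm, as the interface text tells. Its arguments: {"type":"object","properties":{"moves":{"type":"array","items":{"type":"array","items":{"type":"number"}}}},"required":["moves"]}

```bash
mkdir -p pics
cat > h.py <<'E'
import numpy as np, cv2
from cell import sensors, eyes, job_done
from scipy.spatial.transform import Rotation as Ro
def snap(n,f):
    s=sensors.read_state(); d=eyes.get_image(n)
    cv2.imwrite('pics/'+f+'.png',d['image'][:,:,::-1])
    K=np.array(d['camera_matrix'])
    if n=='wrist':
        T=np.eye(4);T[:3,:3]=Ro.from_euler('xyz',s['eef_rot']).as_matrix();T[:3,3]=s['tcp_pos']
        M=np.linalg.inv(T@np.array(d['hand_eye']));R,t=M[:3,:3],M[:3,3]
    else: R,t=np.array(d['R']),np.array(d['t'])
    np.savez('pics/'+f+'.npz',K=K,R=R,t=t)
    return d['image']
def px2w(f,uv,z):
    c=np.load('pics/'+f+'.npz'); o=-c['R'].T@c['t']
    out=[]
    for p in np.atleast_2d(uv):
        r=c['R'].T@np.linalg.inv(c['K'])@np.array([p[0],p[1],1.]); out.append(o+r*(z-o[2])/r[2])
    return np.array(out)
def w2px(f,X):
    c=np.load('pics/'+f+'.npz'); p=(np.atleast_2d(X)@c['R'].T+c['t'])@c['K'].T
    return p[:,:2]/p[:,2:]
E
python3 - <<'E'
from h import *
for n in('top','side'):
    i=snap(n,n+'0'); cv2.imwrite(f'pics/{n}0b.png',cv2.resize(i[:,:,::-1],(800,600),interpolation=cv2.INTER_CUBIC))
    c=np.load(f'pics/{n}0.npz'); print(c['K'],-c['R'].T@c['t'],c['R'])
snap('wrist','w0')
s=sensors.read_state();print(s)
E
```

```text
[[376.98437878   0.         253.72960439]
 [  0.         376.98437878 190.36953096]
 [  0.           0.           1.        ]] [0.32279848 0.00650178 1.16954273] [[-0.02560508 -0.99892347 -0.03868181]
 [-0.98833931  0.03110577 -0.1490565 ]
 [ 0.15009926  0.03441415 -0.9880718 ]]
[[432.01707991   0.         242.76625759]
 [  0.         432.01707991 193.04070398]
 [  0.           0.           1.        ]] [ 0.43454488 -0.8990371   1.09722902] [[ 0.9977773  -0.06453486 -0.01660434]
 [-0.05811317 -0.72077067 -0.6907333 ]
 [ 0.03260845  0.69016295 -0.72291894]]
{'t': 0.15, 'joint_positions': array([ 9.71193059e-01,  2.59134317e-01,  1.53579001e+00, -1.56915375e-05,
        1.34797466e+00, -2.02809655e-01]), 'qd': array([-2.73049004e-04, -1.14507599e-03, -1.95826509e-03,  5.38914093e-04,
       -2.26398300e-04,  9.21827224e-05]), 'joint_torque': array([ 1.19584263e-03, -4.37645674e+01, -2.84234387e+01,  7.18285656e-02,
        3.78772302e-02, -8.57926875e-05]), 'tcp_pos': array([0.21232992, 0.50696091, 0.2350476 ]), 'eef_rot': array([-3.14031001e+00, -2.48138488e-04,  2.74480236e+00]), 'contact_force': array([-0.18386733,  0.02889749,  0.01848049]), 'moment': array([ 0.04218571,  0.01307465, -0.00661139]), 'finger_force': 0.0, 'grip_width': 0.09330577681088636}
```

View pics/top0b.png

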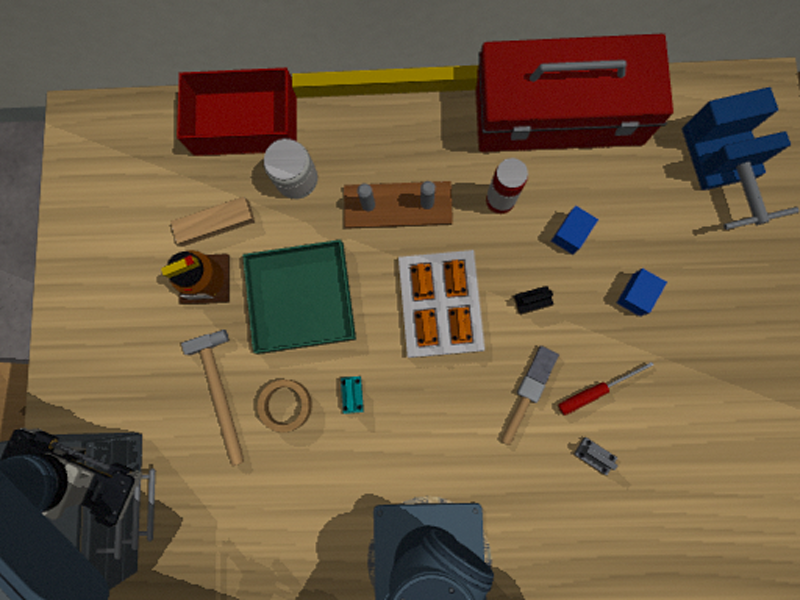

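View pics/side0b.png

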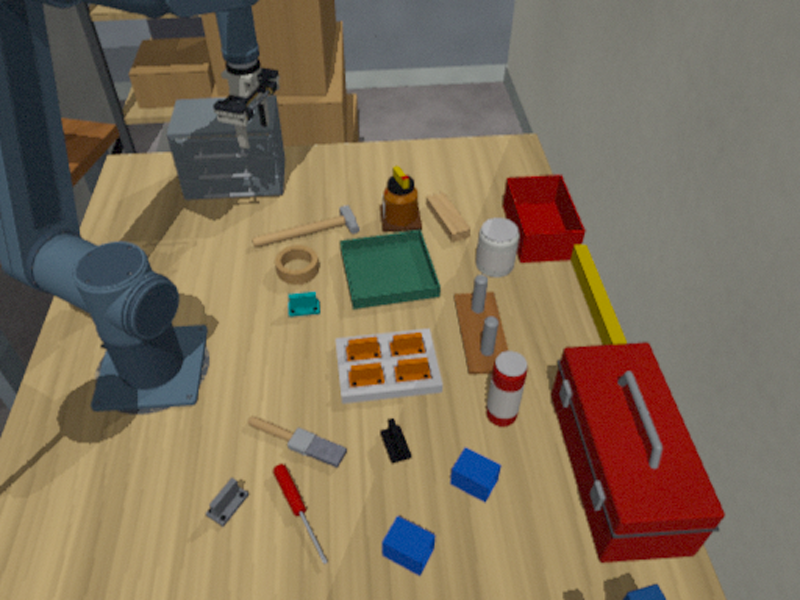

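The top view (800x600 scale) shows the jar at (190,270), tray at (299,297), mould with four castings at (441,303), pegs at (366,197) and (428,193), and cups at (574,230) and (641,292). The black, turquoise and grey look-alikes lie apart from the mould.

Run:
```python
from h import *
s=.64
def P(l,z,f='top0'): print(f,np.round(px2w(f,np.array(l)*s,z),3).tolist())
P([(181,266)],.142); P([(401,175.5*1)],.18,'side0')
P([(346,241),(243,255),(253,353),(354,341)],.035)
P([(399,259),(474,252),(484,350),(407,357)],.024)
P([(365,187),(428,183)],.109);P([(479.5,281),(490.5,322)],.109,'side0')
T=cv2.imread('pics/top0.png');S=cv2.imread('pics/side0.png');W=cv2.imread('pics/w0.png')
def cr(I,u,v,w,h): return cv2.resize(I[v:v+h,u:u+w],(400,300),interpolation=cv2.INTER_CUBIC)
m=np.vstack([np.hstack([cr(T,94,150,60,45),cr(S,220,100,80,60)]),np.hstack([cr(T,340,120,100,75+0),cr(W,0,0,512,384)])])
cv2.imwrite('pics/m1.png',m)
for f in('top0','side0'):
    h=cv2.cvtColor(cv2.imread(f'pics/{f}.png'),cv2.COLOR_BGR2HSV)
    for nm,lo,hi in(('orange',(6,190,100),(16,255,255)),('blue',(105,150,60),(122,255,255)),('yel',(24,180,100),(34,255,255))):
        n,_,st,c=cv2.connectedComponentsWithStats(cv2.inRange(h,lo,hi))
        print(f,nm,[(np.round(c[i],1).tolist(),int(st[i,4])) for i in range(1,n) if st[i,4]>15])
```

```text
top0 [[0.549, 0.43, 0.142]]
side0 [[0.551, 0.371, 0.18]]
top0 [[0.612, 0.143, 0.035], [0.59, 0.349, 0.035], [0.395, 0.327, 0.035], [0.413, 0.13, 0.035]]
top0 [[0.574, 0.039, 0.024], [0.583, -0.11, 0.024], [0.389, -0.12, 0.024], [0.38, 0.029, 0.024]]
top0 [[0.696, 0.097, 0.109], [0.699, -0.021, 0.109]]
side0 [[0.691, 0.087, 0.109], [0.693, -0.028, 0.109]]
top0 orange [([293.0, 176.2], 120), ([271.4, 178.1], 133), ([291.2, 187.8], 22), ([271.0, 190.1], 22), ([296.1, 207.9], 154), ([274.1, 209.2], 164)]
top0 blue [([475.5, 67.5], 632), ([475.4, 92.1], 624), ([485.0, 108.0], 47), ([471.0, 111.5], 16), ([457.1, 114.5], 70), ([368.7, 145.1], 393), ([412.6, 185.7], 420)]
top0 yel [([237.9, 48.6], 857), ([110.6, 170.8], 80)]
side0 orange [([258.5, 127.1], 23), ([260.1, 220.1], 228), ([232.2, 223.0], 229), ([263.5, 236.3], 246), ([234.1, 239.5], 244)]
side0 blue [([303.7, 303.3], 665), ([261.1, 348.6], 784), ([413.1, 379.9], 160)]
side0 yel [([255.6, 112.6], 65), ([383.8, 188.9], 565)]
```

View pics/m1.png

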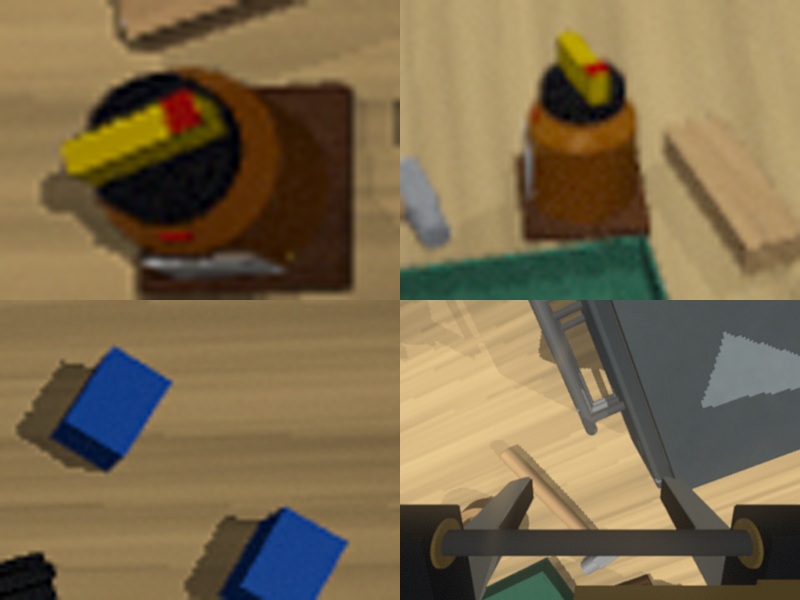

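Montage: the bar's red mark points to the upper right (183,110). The red tab on the jar is at crop (175,238), which is px (120.3,185.7) in the top view, towards -x. Closing therefore needs about 123° clockwise.

Run:
```python
from h import *
print(px2w('top0',[(118.75,172.2)],.116),px2w('top0',[(120.25,185.7)],.09))
d=eyes.get_image('wrist');print(np.round(d['hand_eye'],3),d['camera_matrix'])
# mark/bar in top & side via fine pixel
b=px2w('top0',[(94+65*.15,150+160*.15),(94+200*.15,150+105*.15)],.142);print(b,b.mean(0))
```

```text
[[0.54820886 0.43202105 0.116     ]] [[0.51306689 0.43688462 0.09      ]]
[[-0.001 -0.961 -0.278  0.078]
 [ 1.    -0.001 -0.001  0.001]
 [ 0.    -0.278  0.961 -0.148]
 [ 0.     0.     0.     1.   ]] [[317.85230475   0.         251.63092614]
 [  0.         317.85230475 191.70821801]
 [  0.           0.           1.        ]]
[[0.53889918 0.46430279 0.142     ]
 [0.56073004 0.40700571 0.142     ]] [0.54981461 0.43565425 0.142     ]
```

Emit:
send_rows([
  [5,-1,4,0,0,0,9.3],
  [10,-2,4,0,0,-8,9.3],
  [15,-3,4,0,0,-16,9.3],
  [20,-5,4,0,0,-24,9.3],
  [25,-6,4,0,0,-30,9.3],
  [27,-7,4,0,0,-34,9.3],
  [27,-7,4,0,0,-34,9.3],
  [27,-7,4,0,0,-34,9.3],
])

```text
t: 1.0
tcp_pos: [0.4831, 0.4366, 0.2747]
eef_rot: [-3.14, -0.0, 2.15]
contact_force: [-0.6, -0.5, 0.4]
grip_width: 0.0932
finger_force: 0.0
```

Run:
```python
from h import *
snap('wrist','w1');print(w2px('w1',[[.549,.43,.142]]))
```

```text
[[306.20072406 230.91395008]]
```

View pics/w1.png

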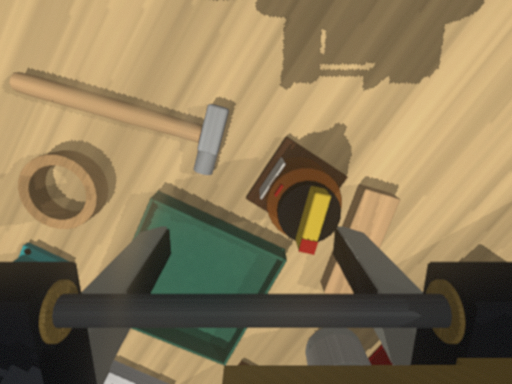

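The wrist view shows the bar from (320,190) to its red end at (308,247), and the black cap centred near (308,211).

Run:
```python
from h import *
I=cv2.imread('pics/w1.png');h=cv2.cvtColor(I,cv2.COLOR_BGR2HSV)
m=cv2.inRange(h,(22,150,170),(36,255,255))|cv2.inRange(h,(0,180,150),(6,255,255))|cv2.inRange(h,(174,180,150),(180,255,255))
m[:,:280]=0;m[:170]=0;m[260:]=0;m[:,345:]=0
p=np.argwhere(m)[:,::-1].astype(np.float32);r=cv2.minAreaRect(p);print(len(p),r)
q=px2w('w1',cv2.boxPoints(r),.142);print(q[:,:2],q.mean(0))
k=cv2.inRange(h,(0,0,0),(180,255,45));k[:,:265]=0;k[:165]=0;k[245:]=0;k[:,342:]=0
p=np.argwhere(k|m)[:,::-1].astype(np.float32)
c,rad=cv2.minEnclosingCircle(np.argwhere(k)[:,::-1].astype(np.float32));print(c,rad,px2w('w1',[c],.116))
c=np.median(np.argwhere(k),0)[::-1];print(c)
t=px2w('w1',[(279,188)],.09);print('tab',t)
```

```text
858 ((300.3520812988281, 221.15281677246094), (50.08962631225586, 59.533966064453125), 8.530765533447266)
[[0.53041588 0.39790152]
 [0.50401161 0.45129786]
 [0.54627809 0.47044005]
 [0.57526207 0.41777132]] [0.53899192 0.43435269 0.142     ]
(311.6534729003906, 215.50990295410156) 35.24919128417969 [[0.55372464 0.44020495 0.116     ]]
[298. 191.]
tab [[0.5148861  0.44123028 0.09      ]]
```

Run:
```python
from h import *
I=cv2.imread('pics/w1.png')
print(I[200,316],I[232,308],I[246,308],I[188,279])
c=cv2.resize(I[150:270,250:370],(600,600),interpolation=cv2.INTER_NEAREST);cv2.imwrite('pics/c1.png',c)
```

```text
[ 62 182 211] [ 61 181 211] [ 37  51 166] [ 35  46 135]
```

View pics/c1.png

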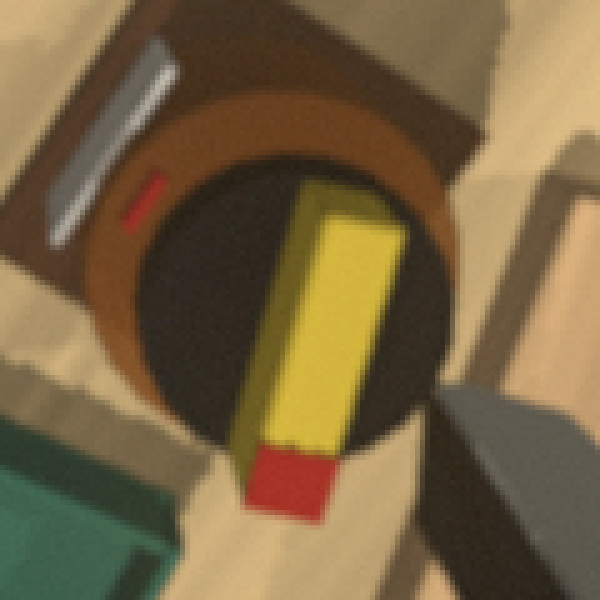

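The crop gives the bar's top-face corners as (325,213), (408,228), (322,522) and (243,507), and the tab at (146,201).

Run:
```python
from h import *
f=lambda l:np.array(l)/5+[250,150]
q=px2w('w1',f([(325,213),(408,228),(322,522),(243,507)]),.142)[:,:2]
c=q.mean(0);d=q[2:].mean(0)-q[:2].mean(0)
print(q,c,np.linalg.norm(d),np.linalg.norm(q[1]-q[0]),np.degrees(np.arctan2(d[1],d[0])))
print('cap',px2w('w1',f([(296,308)]),.116))
t=px2w('w1',f([(146,201)]),.10)[0,:2];print('tab',t,np.degrees(np.arctan2(*(t-c)[::-1])))
print(sensors.read_state()['tcp_pos'],np.degrees(sensors.read_state()['eef_rot']))
```

```text
[[0.53345008 0.46530091]
 [0.54796973 0.471351  ]
 [0.5701837  0.41432505]
 [0.55543072 0.40851445]] [0.55175856 0.43987285] 0.06104594204502096 0.015729705727996555 -68.77826471083537
cap [[0.54911196 0.44227284 0.116     ]]
tab [0.51418954 0.44119946] 177.97766492711446
[0.48205939 0.43718546 0.27509182] [-1.79917110e+02 -3.55861512e-02  1.23273207e+02]
```

Emit:
send_rows([
  [4,0,0,0,0,-6,9.3],
  [6.9,0.3,0,0,0,-12,9.3],
  [6.9,0.3,-4,0,0,-12,9.3],
  [6.9,0.3,-8,0,0,-12,9.3],
  [6.9,0.3,-11,0,0,-12,9.3],
  [6.9,0.3,-13,0,0,-12,9.3],
  [6.9,0.3,-13.8,0,0,-12,9.3],
  [6.9,0.3,-13.8,0,0,-12,9.3],
])

```text
t: 1.85
tcp_pos: [0.5498, 0.4409, 0.1368]
eef_rot: [-3.139, 0.0, 1.944]
contact_force: [-0.5, -0.6, -0.5]
grip_width: 0.0927
finger_force: 0.0
```

Emit:
send_rows([
  [0,0,0,0,0,0,5],
  [0,0,0,0,0,0,3],
  [0,0,0,0,0,0,1],
  [0,0,0,0,0,0,1],
  [0,0,0,0,0,0,1],
  [0,0,0,0,0,0,1],
  [0,0,0,0,0,0,1],
  [0,0,0,0,0,0,1],
])

```text
t: 2.65
tcp_pos: [0.5515, 0.4402, 0.1375]
eef_rot: [-3.141, 0.0, 1.942]
contact_force: [0.2, -0.4, -0.0]
grip_width: 0.0334
finger_force: 0.0
```

Emit:
send_rows([
  [0,0,0,0,0,0,0],
  [0,0,0,0,0,0,0],
  [0,0,0,0,0,0,0],
  [0,0,0,0,0,0,0],
  [0,0,0,0,0,0,0],
  [0,0,0,0,0,0,0],
])

```text
t: 3.25
tcp_pos: [0.5518, 0.4403, 0.1376]
eef_rot: [3.141, -0.0, 1.942]
contact_force: [2.0, 1.2, -1.4]
grip_width: 0.0157
finger_force: 30.0
```

Emit:
send_rows([
  [0,0,0,0,0,-7,0],
  [0,0,0,0,0,-14,0],
  [0,0,0,0,0,-21,0],
  [0,0,0,0,0,-28,0],
  [0,0,0,0,0,-35,0],
  [0,0,0,0,0,-42,0],
  [0,0,0,0,0,-49,0],
  [0,0,0,0,0,-56,0],
])

```text
t: 4.05
tcp_pos: [0.5535, 0.4401, 0.1377]
eef_rot: [3.139, -0.002, 0.959]
contact_force: [6.7, 0.6, -4.5]
grip_width: 0.0157
finger_force: 30.0
```

Emit:
send_rows([
  [0,0,0,0,0,-7,0],
  [0,0,0,0,0,-14,0],
  [0,0,0,0,0,-21,0],
  [0,0,0,0,0,-28,0],
  [0,0,0,0,0,-35,0],
  [0,0,0,0,0,-42,0],
  [0,0,0,0,0,-48,0],
  [0,0,0,0,0,-50,0],
])

```text
t: 4.85
tcp_pos: [0.5543, 0.4388, 0.1377]
eef_rot: [3.14, -0.004, 0.088]
contact_force: [8.2, -3.2, -3.2]
grip_width: 0.0157
finger_force: 30.0
```

```bash
python3 -c "
from h import *
s=sensors.read_state();print(s['moment'],s['contact_force'],np.degrees(s['eef_rot']))"
```

```text
[-0.52435782 -1.23025718  0.09148469] [ 8.15326609 -3.19046699 -3.20524307] [179.88678755  -0.24315507   5.01874852]
```

Emit:
send_rows([
  [0,0,0,0,0,-3,0],
  [0,0,0,0,0,-6,0],
  [0,0,0,0,0,-8,0],
  [0,0,0,0,0,-8,0],
])

```text
t: 5.25
tcp_pos: [0.554, 0.4386, 0.1377]
eef_rot: [3.14, -0.004, -0.048]
contact_force: [7.5, -4.4, -2.2]
grip_width: 0.0164
finger_force: 30.6
```

```bash
python3 -c "
from h import *
s=sensors.read_state();print(s['moment'],s['contact_force'],np.degrees(s['eef_rot']))"
```

```text
[-0.6615889  -1.09487432  0.5241537 ] [ 7.54466324 -4.43245668 -2.15404343] [179.88209403  -0.23255996  -2.77690388]
```

The moment jumped from 0.09 to 0.52 N m, so the cap is on its stop. One small extra push, then release and look.

Emit:
send_rows([
  [0,0,0,0,0,-2,0],
  [0,0,0,0,0,-3,0],
  [0,0,0,0,0,-3,0],
  [0,0,0,0,0,-3,0],
])

```text
t: 5.65
tcp_pos: [0.5538, 0.4386, 0.1377]
eef_rot: [3.14, -0.004, -0.099]
contact_force: [6.7, -3.8, -2.9]
grip_width: 0.0166
finger_force: 32.0
```

```bash
python3 -c "
from h import *
s=sensors.read_state();print(s['moment'],s['contact_force'],np.degrees(s['eef_rot']))"
```

```text
[-0.70228462 -1.00982696  0.73409112] [ 6.69060599 -3.82197753 -2.89651112] [179.88231122  -0.22356494  -5.70065248]
```

Emit:
send_rows([
  [0,0,0,0,0,2,3],
  [0,0,0,0,0,2,5],
  [0,0,0,0,0,2,9.3],
  [0,0,0,0,0,2,9.3],
  [0,0,2,0,0,2,9.3],
  [0,0,7,0,0,2,9.3],
  [0,0,12,0,0,2,9.3],
  [0,0,12,0,0,2,9.3],
])

```text
t: 6.45
tcp_pos: [0.5543, 0.4422, 0.2674]
eef_rot: [-3.133, -0.013, -0.065]
contact_force: [-0.3, 0.2, 0.6]
grip_width: 0.0762
finger_force: 0.0
```

Emit:
send_rows([
  [0,-5,3,0,0,3,9.3],
  [0,-10,3,0,0,6,9.3],
  [0,-15,3,0,0,6,9.3],
  [-1,-20,3,0,0,6,9.3],
  [-1,-25,3,0,0,6,9.3],
  [-1,-30,3,0,0,6,9.3],
  [-1,-35,3,0,0,6,9.3],
  [-1,-38,3,0,0,6,9.3],
])

```text
t: 7.25
tcp_pos: [0.541, 0.0578, 0.2876]
eef_rot: [3.141, -0.0, 0.038]
contact_force: [0.6, 0.9, -0.3]
grip_width: 0.0931
finger_force: 0.0
```

Emit:
send_rows([
  [0,0,0,0,0,0,9.3],
  [0,0,0,0,0,0,9.3],
  [0,0,0,0,0,0,9.3],
])

```text
t: 7.55
tcp_pos: [0.5414, 0.0613, 0.2876]
eef_rot: [-3.141, 0.0, 0.04]
contact_force: [-0.2, 0.4, -0.5]
grip_width: 0.0931
finger_force: 0.0
```

Run:
```python
from h import *
print(sensors.read_state()['tcp_pos'],sensors.read_state()['eef_rot'])
i=snap('wrist','w2')[:,:,::-1]; snap('top','top1'); snap('side','side1')
T=cv2.imread('pics/top1.png')
b=cv2.resize(i,(800,600),interpolation=cv2.INTER_CUBIC)
b[450:,600:]=cv2.resize(T[150:195,94:154],(200,150),interpolation=cv2.INTER_CUBIC)
cv2.imwrite('pics/w2b.png',b)
```

```text
[0.54141705 0.06127057 0.28756033] [-3.14096554e+00  8.65309055e-05  4.00784901e-02]
```

View pics/w2b.png

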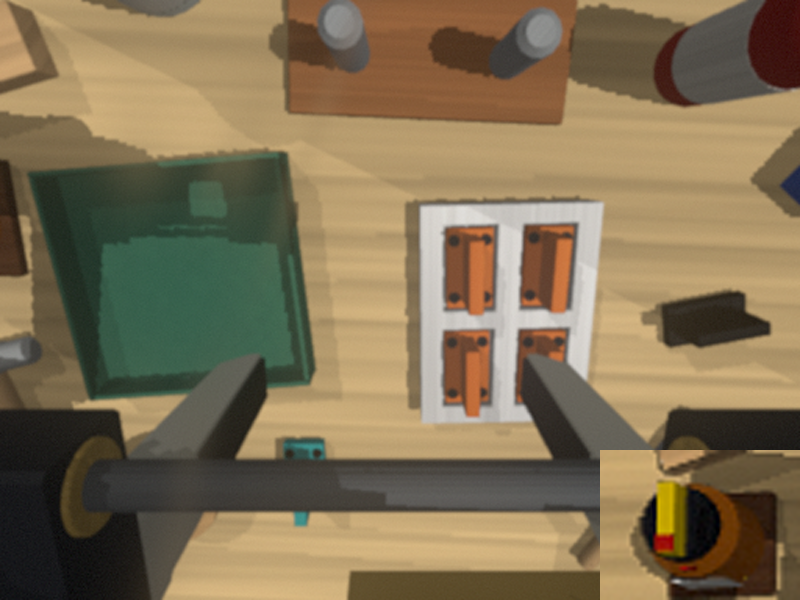

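The inset shows the red mark over the tab, so the cap is home. The wrist view shows mould corners (420,206), (603,201), (422,423), tray rim corners (30,172), (287,153), (314,382), (92,399), and peg tops (342,18), (541,28).

Run:
```python
from h import *
s=.64
def P(n,l,z):
    q=px2w('w2',np.array(l)*s,z)[:,:2]; print(n,np.round(q,4).tolist(),'mean',np.round(q.mean(0),4)); return q
m=P('mould',[(420,206),(603,201),(422,423)],.024)
for a,b in((1,0),(0,2)):
    d=m[a]-m[b];print(np.linalg.norm(d),np.degrees(np.arctan2(d[1],d[0])))
print('c',(m[1]+m[2])/2)
t=P('tray',[(30,172),(287,153),(314,382),(92,399)],.035)
for a,b in((0,3),(1,2),(0,1),(3,2)):
    d=t[a]-t[b];print(np.linalg.norm(d),np.degrees(np.arctan2(d[1],d[0])))
P('pegs',[(342,18),(541,28)],.109)
P('r1',[(462,233),(481,233),(484,313),(466,313)],.059)
P('r2',[(553,234),(572,233),(569,311),(549,312)],.059)
P('r3',[(460,336),(479,336),(481,414),(465,415)],.059)
```

```text
mould [[0.5792, 0.0419], [0.5891, -0.107], [0.3802, 0.0292]] mean [ 0.5161 -0.012 ]
0.14932010290127307 -86.1927460619446
0.1994235826021865 3.6569345289003476
c [ 0.48461881 -0.03890629]
tray [[0.5944, 0.3488], [0.6166, 0.1476], [0.4233, 0.1277], [0.3988, 0.3258]] mean [0.5083 0.2375]
0.19691699434787494 6.702156493556986
0.19431184415005007 5.877363266666301
0.20238467408140678 96.29666996543453
0.1995860795928646 97.04463767177698
pegs [[0.6945, 0.0985], [0.6938, -0.019]] mean [0.6941 0.0398]
r1 [[0.5635, 0.0109], [0.5641, -0.0035], [0.5005, -0.0116], [0.4999, 0.0028]] mean [ 5.32e-01 -3.00e-04]
r2 [[0.5655, -0.0583], [0.5668, -0.0726], [0.5049, -0.0789], [0.5034, -0.0632]] mean [ 0.5351 -0.0682]
r3 [[0.4803, 0.006], [0.4809, -0.0093], [0.4109, -0.0171], [0.4094, -0.0037]] mean [ 0.4454 -0.006 ]
```

Emit:
send_rows([
  [-0.5,-4,-2,0,0,1.4,4.5],
  [-1.1,-6.3,-6,0,0,1.4,4.5],
  [-1.1,-6.3,-11,0,0,1.4,4.5],
  [-1.1,-6.3,-16,0,0,1.4,4.5],
  [-1.1,-6.3,-20,0,0,1.4,4.5],
  [-1.1,-6.3,-23,0,0,1.4,4.5],
  [-1.1,-6.3,-24.2,0,0,1.4,4.5],
  [-1.1,-6.3,-24.2,0,0,1.4,4.5],
])

```text
t: 8.5
tcp_pos: [0.5296, -0.0018, 0.0443]
eef_rot: [-3.141, 0.003, 0.065]
contact_force: [-0.3, -0.3, -0.5]
grip_width: 0.0449
finger_force: 0.0
```

Emit:
send_rows([
  [0,0,0,0,0,0,0],
  [0,0,0,0,0,0,0],
  [0,0,0,0,0,0,0],
  [0,0,0,0,0,0,0],
  [0,0,0,0,0,0,0],
  [0,0,0,0,0,0,0],
])

```text
t: 9.1
tcp_pos: [0.531, -0.0029, 0.0465]
eef_rot: [3.141, -0.001, 0.064]
contact_force: [-0.8, -0.0, 6.2]
grip_width: 0.0118
finger_force: 30.0
```

Emit:
send_rows([
  [0,0,3,0,0,0,0],
  [0,0,7,0,0,0,0],
  [0,4,9,0,0,1,0],
  [0.5,9,9,0,0,2,0],
  [1,14,9,0,0,3,0],
  [1.6,19,9,0,0,3,0],
  [1.6,24,9,0,0,3,0],
  [1.6,28.9,9,0,0,3,0],
])

```text
t: 9.9
tcp_pos: [0.5461, 0.2882, 0.1353]
eef_rot: [3.141, 0.001, 0.116]
contact_force: [0.7, 0.6, -0.9]
grip_width: 0.0114
finger_force: 30.0
```

Emit:
send_rows([
  [0,0,-2,0,0,0,0],
  [0,0,-5,0,0,0,0],
  [0,0,-8,0,0,0,0],
  [0,0,-9,0,0,0,0],
  [0,0,-9.3,0,0,0,0],
  [0,0,-9.3,0,0,0,0],
  [0,0,-9.3,0,0,0,0],
])

```text
t: 10.6
tcp_pos: [0.5475, 0.2864, 0.0439]
eef_rot: [-3.141, -0.002, 0.116]
contact_force: [0.6, 0.2, -1.3]
grip_width: 0.0119
finger_force: 30.0
```

Emit:
send_rows([
  [0,0,-0.2,0,0,0,0],
  [0,0,-0.2,0,0,0,0],
  [0,0,-0.2,0,0,0,0],
])

```text
t: 10.9
tcp_pos: [0.5474, 0.2864, 0.0417]
eef_rot: [-3.141, -0.002, 0.116]
contact_force: [0.6, -0.4, 2.5]
grip_width: 0.0118
finger_force: 30.0
```

Emit:
send_rows([
  [0,0,-0.1,0,0,0,0],
  [0,0,-0.1,0,0,0,0],
  [0,0,-0.1,0,0,0,0],
])

```text
t: 11.2
tcp_pos: [0.5477, 0.2865, 0.0414]
eef_rot: [-3.141, -0.003, 0.116]
contact_force: [-0.7, -0.2, 7.5]
grip_width: 0.0121
finger_force: 30.0
```

Emit:
send_rows([
  [0,0,0,0,0,0,4.5],
  [0,0,0,0,0,0,4.5],
  [0,0,0,0,0,0,4.5],
  [0,0,4,0,0,0,4.5],
  [0,-1,9,0,0,0,4.5],
  [0,-6,9,0,0,-1,4.5],
  [0,-11,9,0,0,-2,4.5],
  [-1.3,-16,9,0,0,-3,4.5],
])

```text
t: 12.0
tcp_pos: [0.5349, 0.1265, 0.1301]
eef_rot: [3.141, -0.002, 0.064]
contact_force: [0.7, -0.3, -0.0]
grip_width: 0.0454
finger_force: 0.0
```

Emit:
send_rows([
  [0,-5,0,0,0,0,4.5],
  [0,-10,0,0,0,0,4.5],
  [0,-15,0,0,0,0,4.5],
  [0,-19.5,0,0,0,0,4.5],
  [0,-19.5,-3,0,0,0,4.5],
  [0,-19.5,-6,0,0,0,4.5],
  [0,-19.5,-8,0,0,0,4.5],
  [0,-19.5,-8.5,0,0,0,4.5],
])

```text
t: 12.8
tcp_pos: [0.5319, -0.0665, 0.0421]
eef_rot: [-3.14, 0.005, 0.063]
contact_force: [-0.5, 0.3, 0.9]
grip_width: 0.0448
finger_force: 0.0
```

Emit:
send_rows([
  [0,0,0,0,0,0,4],
  [0,0,0,0,0,0,0],
  [0,0,0,0,0,0,0],
  [0,0,0,0,0,0,0],
  [0,0,0,0,0,0,0],
  [0,0,0,0,0,0,0],
])

```text
t: 13.4
tcp_pos: [0.5347, -0.0673, 0.0455]
eef_rot: [3.141, -0.002, 0.064]
contact_force: [-0.5, -1.3, 4.4]
grip_width: 0.0119
finger_force: 30.0
```

Emit:
send_rows([
  [0,0,3,0,0,0,0],
  [0,0,7,0,0,0,0],
  [0,4,9,0,0,1,0],
  [0.5,9,9,0,0,2,0],
  [1,14,9,0,0,3,0],
  [2.1,19,9,0,0,3,0],
  [2.1,24,9,0,0,3,0],
  [2.1,26.5,9,0,0,3,0],
])

```text
t: 14.2
tcp_pos: [0.5542, 0.2019, 0.1344]
eef_rot: [-3.14, 0.0, 0.119]
contact_force: [0.2, -0.8, -2.5]
grip_width: 0.0116
finger_force: 30.0
```

Emit:
send_rows([
  [0,0,-2,0,0,0,0],
  [0,0,-5,0,0,0,0],
  [0,0,-8,0,0,0,0],
  [0,0,-9,0,0,0,0],
  [0,0,-9.4,0,0,0,0],
  [0,0,-9.5,0,0,0,0],
  [0,0,-9.5,0,0,0,0],
])

```text
t: 14.9
tcp_pos: [0.5553, 0.1981, 0.0405]
eef_rot: [-3.141, -0.001, 0.116]
contact_force: [0.1, 1.0, -0.4]
grip_width: 0.0113
finger_force: 30.0
```

Emit:
send_rows([
  [0,0,-0.1,0,0,0,0],
  [0,0,-0.1,0,0,0,0],
  [0,0,-0.1,0,0,0,0],
])

```text
t: 15.2
tcp_pos: [0.5556, 0.1981, 0.0404]
eef_rot: [-3.141, -0.001, 0.116]
contact_force: [-3.3, -1.1, 7.0]
grip_width: 0.0116
finger_force: 30.0
```

Emit:
send_rows([
  [0,0,0,0,0,0,4.5],
  [0,0,0,0,0,0,4.5],
  [0,0,0,0,0,0,4.5],
  [0,0,4,0,0,0,4.5],
  [0,0,9,0,0,0,4.5],
  [-3,-4,9,0,0,-1,4.5],
  [-6,-8,9,0,0,-2,4.5],
  [-9,-12,9,0,0,-3,4.5],
])

```text
t: 16.0
tcp_pos: [0.4643, 0.0772, 0.129]
eef_rot: [3.141, -0.001, 0.065]
contact_force: [-0.3, -1.0, 0.3]
grip_width: 0.0451
finger_force: 0.0
```

Emit:
send_rows([
  [-2.5,-4,0,0,0,0,4.5],
  [-2.5,-8.5,0,0,0,0,4.5],
  [-2.5,-8.5,0,0,0,0,4.5],
  [-2.5,-8.5,-3,0,0,0,4.5],
  [-2.5,-8.5,-6,0,0,0,4.5],
  [-2.5,-8.5,-8,0,0,0,4.5],
  [-2.5,-8.5,-8.4,0,0,0,4.5],
  [-2.5,-8.5,-8.4,0,0,0,4.5],
])

```text
t: 16.8
tcp_pos: [0.4399, -0.0065, 0.0443]
eef_rot: [-3.141, 0.001, 0.064]
contact_force: [0.0, -0.8, -0.0]
grip_width: 0.0449
finger_force: 0.0
```

Emit:
send_rows([
  [0,0,0,0,0,0,4],
  [0,0,0,0,0,0,0],
  [0,0,0,0,0,0,0],
  [0,0,0,0,0,0,0],
  [0,0,0,0,0,0,0],
  [0,0,0,0,0,0,0],
])

```text
t: 17.4
tcp_pos: [0.4403, -0.0071, 0.045]
eef_rot: [3.141, -0.001, 0.064]
contact_force: [-1.4, -1.0, 3.0]
grip_width: 0.0118
finger_force: 30.0
```

Emit:
send_rows([
  [0,0,3,0,0,0,0],
  [0,0,7,0,0,0,0],
  [0,4,9,0,0,1,0],
  [0.5,9,9,0,0,2,0],
  [1,14,9,0,0,3,0],
  [1.6,19,9,0,0,3,0],
  [1.6,24,9,0,0,3,0],
  [1.6,28.4,9,0,0,3,0],
])

```text
t: 18.2
tcp_pos: [0.4554, 0.2794, 0.1343]
eef_rot: [-3.141, 0.001, 0.117]
contact_force: [0.8, -0.2, -1.2]
grip_width: 0.0121
finger_force: 30.0
```

Emit:
send_rows([
  [0,0,-2,0,0,0,0],
  [0,0,-5,0,0,0,0],
  [0,0,-8,0,0,0,0],
  [0,0,-9,0,0,0,0],
  [0,0,-9.4,0,0,0,0],
  [0,0,-9.5,0,0,0,0],
  [0,0,-9.5,0,0,0,0],
])

```text
t: 18.9
tcp_pos: [0.4567, 0.2772, 0.0405]
eef_rot: [-3.141, -0.002, 0.116]
contact_force: [-0.1, 0.7, -0.9]
grip_width: 0.0121
finger_force: 30.0
```

Emit:
send_rows([
  [0,0,-0.1,0,0,0,0],
  [0,0,-0.1,0,0,0,0],
  [0,0,-0.1,0,0,0,0],
])

```text
t: 19.2
tcp_pos: [0.457, 0.2773, 0.04]
eef_rot: [-3.141, -0.002, 0.116]
contact_force: [-0.6, -0.3, 5.1]
grip_width: 0.0115
finger_force: 30.0
```

Emit:
send_rows([
  [0,0,0,0,0,0,4.5],
  [0,0,0,0,0,0,4.5],
  [0,0,0,0,0,0,4.5],
  [0,0,4,0,0,0,4.5],
  [0,-1,9,0,0,0,4.5],
  [0,-6,9,0,0,-1,4.5],
  [0,-11,9,0,0,-2,4.5],
  [-1.4,-16,9,0,0,-3,4.5],
])

```text
t: 20.0
tcp_pos: [0.444, 0.1175, 0.1294]
eef_rot: [3.141, -0.003, 0.064]
contact_force: [0.2, -0.1, -0.2]
grip_width: 0.0451
finger_force: 0.0
```

Emit:
send_rows([
  [0,-5,0,0,0,0,4.5],
  [0,-10,0,0,0,0,4.5],
  [0,-15,0,0,0,0,4.5],
  [0,-19,0,0,0,0,4.5],
  [0,-19,-3,0,0,0,4.5],
  [0,-19,-6,0,0,0,4.5],
  [0,-19,-8,0,0,0,4.5],
  [0,-19,-8.4,0,0,0,4.5],
])

```text
t: 20.8
tcp_pos: [0.4408, -0.0704, 0.0426]
eef_rot: [-3.139, 0.004, 0.063]
contact_force: [-0.3, 0.5, 0.0]
grip_width: 0.0449
finger_force: 0.0
```

Emit:
send_rows([
  [0,0,0,0,0,0,4],
  [0,0,0,0,0,0,0],
  [0,0,0,0,0,0,0],
  [0,0,0,0,0,0,0],
  [0,0,0,0,0,0,0],
  [0,0,0,0,0,0,0],
])

```text
t: 21.4
tcp_pos: [0.4436, -0.0726, 0.0456]
eef_rot: [3.138, -0.002, 0.065]
contact_force: [-2.0, -7.9, 3.1]
grip_width: 0.0121
finger_force: 30.0
```

Emit:
send_rows([
  [0,0,3,0,0,0,0],
  [0,0,7,0,0,0,0],
  [0,4,9,0,0,1,0],
  [0.5,9,9,0,0,2,0],
  [1,14,9,0,0,3,0],
  [2.3,19,9,0,0,3,0],
  [2.3,24,9,0,0,3,0],
  [2.3,26,9,0,0,3,0],
])

```text
t: 22.2
tcp_pos: [0.465, 0.193, 0.1348]
eef_rot: [-3.14, -0.0, 0.119]
contact_force: [0.3, -1.3, -0.5]
grip_width: 0.0117
finger_force: 30.0
```

Emit:
send_rows([
  [0,0,-2,0,0,0,0],
  [0,0,-5,0,0,0,0],
  [0,0,-8,0,0,0,0],
  [0,0,-9,0,0,0,0],
  [0,0,-9.4,0,0,0,0],
  [0,0,-9.5,0,0,0,0],
  [0,0,-9.5,0,0,0,0],
])

```text
t: 22.9
tcp_pos: [0.4662, 0.1892, 0.0406]
eef_rot: [-3.141, -0.001, 0.116]
contact_force: [0.0, -0.6, -2.5]
grip_width: 0.012
finger_force: 30.0
```

Emit:
send_rows([
  [0,0,-0.1,0,0,0,0],
  [0,0,-0.1,0,0,0,0],
  [0,0,-0.1,0,0,0,0],
])

```text
t: 23.2
tcp_pos: [0.4665, 0.1892, 0.0405]
eef_rot: [-3.141, -0.002, 0.116]
contact_force: [-3.3, -1.0, 10.5]
grip_width: 0.0116
finger_force: 30.0
```

Emit:
send_rows([
  [0,0,0,0,0,0,4.5],
  [0,0,0,0,0,0,4.5],
  [0,0,0,0,0,0,4.5],
  [0,0,5,0,0,0,4.5],
  [0,-1,10,0,0,0,4.5],
  [2,-4,15,0,0,0,4.5],
  [4,-9,20,0,0,0,6],
  [4,-14,25,0,0,0,9.3],
])

```text
t: 24.0
tcp_pos: [0.5013, 0.0868, 0.251]
eef_rot: [3.141, -0.002, 0.117]
contact_force: [1.7, -0.9, 0.1]
grip_width: 0.0568
finger_force: 0.0
```

```bash
cat >> h.py <<'E'
def rec():
    s=sensors.read_state()
    with open('rec.txt','a') as f: f.write(' '.join(map(str,[*s['joint_positions'],*s['tcp_pos'],*s['eef_rot']]))+'\n')
E
python3 -c "
from h import *
rec();d=sensors.read_state();print(d['joint_positions'],d['tcp_pos'],d['eef_rot'])"
```

```text
[-4.80392166e-02  1.72626036e-01  1.60723137e+00  4.47936084e-05
  1.35996240e+00  1.40525951e+00] [0.50129523 0.08684294 0.25101966] [ 3.14134374e+00 -1.75583558e-03  1.17488482e-01]
```

Emit:
send_rows([
  [0,-5,0,0,-8,0,9.3],
  [0,-10,0,0,-16,0,9.3],
  [0,-15,0,0,-24,0,9.3],
  [0,-20,0,0,-30,0,9.3],
  [0,-20,0,0,-30,0,9.3],
  [0,-20,0,0,-30,0,9.3],
])

```text
t: 24.6
tcp_pos: [0.4993, -0.1151, 0.2489]
eef_rot: [3.074, -0.52, 0.129]
contact_force: [-0.0, 0.1, -0.0]
grip_width: 0.0929
finger_force: 0.0
```

```bash
python3 -c "
from h import *
rec();d=sensors.read_state();print(d['joint_positions'],d['tcp_pos'],d['eef_rot'])"
```

```text
[-0.66636234 -0.10252389  2.02037917  0.42398981  0.8418719   0.56999203] [ 0.49925209 -0.11506012  0.24889178] [ 3.07438598 -0.51999251  0.12860974]
```

Emit:
send_rows([
  [0,-5,0,0,8,0,9.3],
  [0,-10,0,8,16,0,9.3],
  [0,-15,0,15,24,0,9.3],
  [0,-15,0,20,32,0,9.3],
  [0,-15,0,20,35,0,9.3],
  [0,-15,0,20,35,0,9.3],
])

```text
t: 25.2
tcp_pos: [0.5022, -0.263, 0.245]
eef_rot: [-2.799, 0.075, 0.039]
contact_force: [0.9, -0.2, 0.1]
grip_width: 0.093
finger_force: 0.0
```

```bash
python3 -c "
from h import *
rec();d=sensors.read_state();print(d['joint_positions'],d['tcp_pos'],d['eef_rot'])"
```

```text
[-0.79068527  0.45139575  1.28361639  0.17764805  1.70895749  0.75170468] [ 0.50221064 -0.26295732  0.24495405] [-2.79895925  0.07460722  0.03897309]
```

```bash
cat > kin.py <<'E'
import numpy as np
from scipy.optimize import least_squares
from scipy.spatial.transform import Rotation as Ro
E=lambda a,q:Ro.from_euler(a,q).as_matrix()
Z=np.array([0,0,1.])
def fk(q,p,s4=1,c=np.pi/2):
    d,h,l1,l2,a,L,a0,lw=p
    A=E('z',q[0]);B=A@E('y',q[1]);C=B@E('y',q[2]);D=C@E('z',s4*q[3]);F=D@E('y',q[4])
    x=A@[a0,d,h]+B@[0,0,l1]+C@[a,0,l2]+F@[lw,0,L]
    return x,F@E('z',q[5]+c)
if __name__=='__main__':
    d=np.loadtxt('rec.txt')
    d=np.vstack([d,[0.971193059,.259134317,1.53579,-1.57e-5,1.34797466,-.202809655,.21232992,.50696091,.2350476,-3.14031,-2.48e-4,2.7448]])
    for s4 in(1,-1):
        for r in d: 
            x,R=fk(r[:6],[0]*8,s4); Rm=E('xyz',r[9:]); print(s4,np.degrees(Ro.from_matrix(R.T@Rm).as_rotvec()).round(2))
        f=lambda p:np.concatenate([fk(r[:6],p,s4)[0]-r[6:9] for r in d]+[1e-3*(p-[.1,.3,.45,.45,0,.3,0,0])])
        o=least_squares(f,[.1,.3,.45,.45,0,.3,0,0]);print(s4,o.x.round(4),np.abs(o.fun[:-8]).max())
E
python3 kin.py
```

```text
1 [0. 0. 0.]
1 [ 0.  0. -0.]
1 [ 0.  0. -0.]
1 [ 0. -0.  0.]
1 [ 0.1108  0.2218  0.5344  0.4259  0.0602  0.3499 -0.     -0.    ] 1.4395900516106508e-06
-1 [0. 0. 0.]
-1 [19.56 30.51 32.36]
-1 [13.77 14.73 -2.8 ]
-1 [ 0. -0. -0.]
-1 [ 0.1178 -0.3624 -0.0572 -0.1637 -0.3797 -0.2687  0.5551 -0.0439] 0.022498498414792595
```

```bash
cat >> kin.py <<'E'
P=[.1108,.2218,.5344,.4259,.0602,.3499,0,0]
LO=np.array([-3.14,-.91,.19,-1.22,.22,-3.12]);HI=np.array([3.14,2.08,2.58,4.36,2.71,3.12])
def ik(x,R):
    d,h,l1,l2,a,L=P[:6]; W=np.asarray(x)-L*R[:,2]
    k=np.hypot(W[0],W[1])
    if k<d: return None
    X=np.sqrt(k*k-d*d); j1=np.arctan2(W[1],W[0])-np.arctan2(d,X); z=W[2]-h
    m=np.hypot(l2,a);g=np.arctan2(a,l2);D=np.hypot(X,z)
    if D>l1+m or D<abs(l1-m): return None
    b=np.arccos((D*D-l1*l1-m*m)/(2*l1*m)); j3=b-g
    j2=np.arctan2(X,z)-np.arctan2(m*np.sin(b),l1+m*np.cos(b))
    M=E('y',-(j2+j3))@E('z',-j1)@R
    j5=np.arccos(np.clip(M[2,2],-1,1)); j4=np.arctan2(M[1,2],M[0,2])
    if j4<-1.22: j4+=2*np.pi
    N=E('y',-j5)@E('z',-j4)@M; j6=(np.arctan2(N[1,0],N[0,0])-np.pi/2+np.pi)%(2*np.pi)-np.pi
    return np.array([j1,j2,j3,j4,j5,j6])
def ok(q,m=.05): return q is not None and bool(np.all(q>LO+m) and np.all(q<HI-m))
E
cat > cups.py <<'E'
from h import *
from scipy.optimize import minimize
def box(p):
    x,y,th=p;c,s=np.cos(th),np.sin(th)
    return np.array([[x+a*c-b*s,y+a*s+b*c,z] for a in(0,.07) for b in(-.026,.026) for z in(0,.052)])
def fit(views,p0,show=True):
    ms=[]
    for f in views:
        h=cv2.cvtColor(cv2.imread(f'pics/{f}.png'),cv2.COLOR_BGR2HSV)
        m=cv2.inRange(h,(105,150,40),(122,255,255)); n,l,st,c=cv2.connectedComponentsWithStats(m)
        u=w2px(f,[[p0[0],p0[1],.03]])[0]
        i=1+np.argmin(np.linalg.norm(c[1:]-u,axis=1)+1e3*(st[1:,4]<100)); ms.append((l==i).astype(np.uint8)*255)
    def cost(p):
        e=0
        for f,m in zip(views,ms):
            q=cv2.convexHull(np.round(w2px(f,box(p))*16).astype(np.int32)); g=np.zeros_like(m)
            cv2.fillConvexPoly(g,q,255,cv2.LINE_AA,4); e+=np.abs(g.astype(int)-m).sum()/m.sum()
        return e/len(views)
    best=min((minimize(cost,[p0[0]-.035*np.cos(t),p0[1]-.035*np.sin(t),t],method='Nelder-Mead',options=dict(initial_simplex=[[p0[0]-.035*np.cos(t)+a,p0[1]-.035*np.sin(t)+b,t+c] for a,b,c in((0,0,0),(.02,0,0),(0,.02,0),(0,0,.2))])) for t in np.arange(-1.5,1.6,.3)),key=lambda o:o.fun)
    return best.x,best.fun
E
python3 - <<'E'
from cups import *
from kin import *
print(px2w('top1',[(368.7,145.1),(412.6,185.7)],.04))
cs=[]
for u in[(368.7,145.1),(412.6,185.7)]:
    g=px2w('top1',[u],.04)[0]; r=[fit(v,g) for v in(['top1'],['side1'],['top1','side1'])]; cs.append(r[2][0])
    for x,e in r: print(x[:2].round(4),np.degrees(x[2]).round(1),round(e,3))
tz=lambda az,el:np.array([np.cos(az)*np.cos(el),np.sin(az)*np.cos(el),np.sin(el)])
def tool(az,el,up):  # up=+1: tool x upward/forward side
    z=tz(az,el); x=up*tz(az,el+np.pi/2); return np.c_[x,np.cross(z,x),z]
for k,c in enumerate(cs):
    for al in range(20,91,10):
        a=np.radians(al)
        for up in(1,-1):
            R=tool(c[2],-a,up); p=np.array([c[0]+.025*np.cos(c[2]),c[1]+.025*np.sin(c[2]),.028])+.002*R[:,2]
            q=ik(p,R); print('pick',k,al,up,None if q is None else q.round(2),ok(q))
for k,pg in enumerate([(.694,.0985),(.694,-.019)]):
    for al in range(20,91,10):
        o=[]
        for az in range(-180,180,20):
            for up in(1,-1):
                R=tool(np.radians(az),-np.radians(90-al),up);p=np.array([*pg,.088])+.002*R[:,2]
                q=ik(p,R)
                if ok(q): o.append((az,up))
        print('place',k,al,o)
E
```

```text
[[ 0.62299175 -0.30863744  0.04      ]
 [ 0.49355005 -0.42946386  0.04      ]]
[ 0.5947 -0.2841] -41.0 0.189
[ 0.5921 -0.292 ] -27.3 0.188
[ 0.5948 -0.2847] -39.8 0.203
[ 0.4659 -0.4054] -38.3 0.195
[ 0.4627 -0.4112] -27.1 0.164
[ 0.4659 -0.4058] -36.8 0.185
pick 0 20 1 [-0.55  0.85  2.25  3.29  1.18 -1.58] True
pick 0 20 -1 [-0.55  0.85  2.25  3.29  1.18  1.56] True
pick 0 30 1 [-0.56  0.7   2.21  3.31  0.82 -1.61] True
pick 0 30 -1 [-0.56  0.7   2.21  3.31  0.82  1.53] True
pick 0 40 1 [-0.57  0.59  2.13  3.36  0.46 -1.69] True
pick 0 40 -1 [-0.57  0.59  2.13  3.36  0.46  1.46] True
pick 0 50 1 [-0.58  0.53  2.02  3.74  0.13 -2.08] False
pick 0 50 -1 [-0.58  0.53  2.02  3.74  0.13  1.06] False
pick 0 60 1 [-0.59  0.52  1.89 -0.24  0.22  1.9 ] False
pick 0 60 -1 [-0.59  0.52  1.89 -0.24  0.22 -1.24] False
pick 0 70 1 [-0.6   0.54  1.74 -0.07  0.51  1.72] True
pick 0 70 -1 [-0.6   0.54  1.74 -0.07  0.51 -1.43] True
pick 0 80 1 [-0.61  0.6   1.58 -0.02  0.79  1.67] True
pick 0 80 -1 [-0.61  0.6   1.58 -0.02  0.79 -1.47] True
pick 0 90 1 [-0.62  0.68  1.41 -0.    1.05  1.65] True
pick 
[... 4862 characters left out ...]
, (100, 1), (100, -1), (120, 1), (120, -1), (140, 1), (140, -1)]
place 1 70 [(-120, 1), (-120, -1), (-100, 1), (-100, -1), (-40, 1), (-40, -1), (-20, 1), (-20, -1), (0, 1), (0, -1), (20, 1), (20, -1), (40, 1), (40, -1), (60, 1), (60, -1), (80, 1), (80, -1), (100, 1), (100, -1), (120, 1), (120, -1)]
place 1 80 [(-120, 1), (-120, -1), (-40, 1), (-40, -1), (-20, 1), (-20, -1), (0, 1), (0, -1), (20, 1), (20, -1), (40, 1), (40, -1), (60, 1), (60, -1), (80, 1), (80, -1), (100, 1), (100, -1), (120, 1), (120, -1)]
place 1 90 [(-40, 1), (-40, -1), (-20, 1), (-20, -1), (0, 1), (0, -1), (20, 1), (20, -1), (40, 1), (40, -1), (60, 1), (60, -1), (80, 1), (80, -1), (100, 1), (100, -1), (120, 1), (120, -1)]
```

```bash
cat > plan.py <<'E'
from kin import *
SP=.65*.1*np.array([2.57,2.57,3.14,3.14,3.14,3.14])
tz=lambda az,el:np.array([np.cos(az)*np.cos(el),np.sin(az)*np.cos(el),np.sin(el)])
def tool(az,el,up):
    az,el=np.radians(az),np.radians(el)
    z=tz(az,el); x=up*tz(az,el+np.pi/2); return np.c_[x,np.cross(z,x),z]
def path(qs):
    "joint-space path through qs -> list of poses, one per row"
    out=[]
    for a,b in zip(qs[:-1],qs[1:]):
        n=1
        while 1:
            Q=[a+(b-a)*i/n for i in range(n+1)]; F=[fk(q,P) for q in Q]
            if all(np.linalg.norm(F[i+1][0]-F[i][0])<.045 and Ro.from_matrix(F[i+1][1]@F[i][1].T).magnitude()<np.radians(8) for i in range(n)) and np.all(np.abs(b-a)/n<SP): break
            n+=1
        out+=F[1:]
    return out
def rows(qs,hand):
    F=path(qs); s=fk(qs[0],P); print('minz',min(f[0][2] for f in F).round(3),'rows',len(F))
    for k in range(0,len(F),8):
        r=[[*np.round(100*(x-s[0]),1),*np.round(np.degrees(Ro.from_matrix(R@s[1].T).as_rotvec()),1),hand] for x,R in F[k:k+8]]
        print(str([[float(v) for v in x] for x in r])); 
        x,R=F[min(k+7,len(F)-1)]; l=r[-1]  # chunk start = rounded last row
        s=(s[0]+np.array(l[:3])/100,Ro.from_rotvec(np.radians(l[3:6])).as_matrix()@s[1])
    return s
E
python3 - <<'E'
from plan import *
from h import sensors
q=sensors.read_state()['joint_positions']
g=ik([.53,-.36,.30],tool(-38,-90,-1));print(g)
rows([q,g],9.3)
pk=ik(np.array([.62,-.305,.03]),tool(-40,-70,-1));print('pk',pk)
for az in(0,10,20,30):
    for pg in((.695,.098),(.696,-.02)):
        for up in (1,-1): print(az,up,ik([*pg,.088],tool(az,-20,up)).round(2))
E
```

```text
[-7.70469301e-01  3.95451449e-01  1.18675719e+00  6.55465868e-18
  1.55938402e+00 -1.67804051e+00]
minz 0.247 rows 18
[[0.2, -0.5, 0.2, -0.5, -2.8, 7.4, 9.3], [0.3, -1.1, 0.4, -0.9, -5.4, 14.8, 9.3], [0.5, -1.6, 0.6, -1.4, -7.9, 22.2, 9.3], [0.6, -2.2, 0.9, -1.9, -10.2, 29.7, 9.3], [0.8, -2.7, 1.1, -2.4, -12.5, 37.3, 9.3], [0.9, -3.2, 1.4, -2.8, -14.5, 44.9, 9.3], [1.1, -3.8, 1.6, -3.3, -16.4, 52.5, 9.3], [1.2, -4.3, 1.9, -3.7, -18.1, 60.2, 9.3]]
[[0.2, -0.6, 0.3, -0.7, -1.7, 7.7, 9.3], [0.3, -1.1, 0.6, -1.4, -3.2, 15.4, 9.3], [0.5, -1.7, 1.0, -2.2, -4.5, 23.1, 9.3], [0.7, -2.2, 1.3, -2.9, -5.8, 30.9, 9.3], [0.8, -2.7, 1.6, -3.7, -6.8, 38.7, 9.3], [1.0, -3.3, 2.0, -4.4, -7.7, 46.5, 9.3], [1.1, -3.8, 2.4, -5.2, -8.5, 54.3, 9.3], [1.3, -4.3, 2.8, -5.9, -9.0, 62.1, 9.3]]
[[0.1, -0.6, 0.4, -1.0, -0.5, 7.8, 9.3], [0.3, -1.1, 0.8, -2.0, -0.9, 15.6, 9.3]]
pk [-0.60128227  0.54525375  1.72378607 -0.06592644  0.52593765 -1.42271685]
0 1 [-0.04  0.68  2.26  3.1   1.02 -1.56]
0 -1 [-0.04  0.68  2.26  3.1   1.02  1.58]
0 1 [-0.36  0.68  2.29  2.75  1.06 -1.5 ]
0 -1 [-0.36  0.68  2.29  2.75  1.06  1.64]
10 1 [-0.19  0.68  2.27  2.74  1.05 -1.49]
10 -1 [-0.19  0.68  2.27  2.74  1.05  1.65]
10 1 [-0.5   0.68  2.26  2.41  1.07 -1.43]
10 -1 [-0.5   0.68  2.26  2.41  1.07  1.72]
20 1 [-0.33  0.68  2.24  2.4   1.06 -1.41]
20 -1 [-0.33  0.68  2.24  2.4   1.06  1.73]
20 1 [-0.6   0.69  2.19  2.09  1.08 -1.32]
20 -1 [-0.6   0.69  2.19  2.09  1.08  1.82]
30 1 [-0.43  0.69  2.17  2.08  1.07 -1.31]
30 -1 [-0.43  0.69  2.17  2.08  1.07  1.83]
30 1 [-0.67  0.71  2.08  1.8   1.11 -1.21]
30 -1 [-0.67  0.71  2.08  1.8   1.11  1.93]
```

Emit:
send_rows([
  [0.2,-0.5,0.2,-0.5,-2.8,7.4,9.3],
  [0.3,-1.1,0.4,-0.9,-5.4,14.8,9.3],
  [0.5,-1.6,0.6,-1.4,-7.9,22.2,9.3],
  [0.6,-2.2,0.9,-1.9,-10.2,29.7,9.3],
  [0.8,-2.7,1.1,-2.4,-12.5,37.3,9.3],
  [0.9,-3.2,1.4,-2.8,-14.5,44.9,9.3],
  [1.1,-3.8,1.6,-3.3,-16.4,52.5,9.3],
  [1.2,-4.3,1.9,-3.7,-18.1,60.2,9.3],
])

```text
t: 26.0
tcp_pos: [0.5126, -0.3039, 0.2693]
eef_rot: [-3.023, -0.153, 1.115]
contact_force: [-1.1, 0.0, -0.3]
grip_width: 0.0929
finger_force: 0.0
```

Emit:
send_rows([
  [0.2,-0.6,0.3,-0.7,-1.7,7.7,9.3],
  [0.3,-1.1,0.6,-1.4,-3.2,15.4,9.3],
  [0.5,-1.7,1.0,-2.2,-4.5,23.1,9.3],
  [0.7,-2.2,1.3,-2.9,-5.8,30.9,9.3],
  [0.8,-2.7,1.6,-3.7,-6.8,38.7,9.3],
  [1.0,-3.3,2.0,-4.4,-7.7,46.5,9.3],
  [1.1,-3.8,2.4,-5.2,-8.5,54.3,9.3],
  [1.3,-4.3,2.8,-5.9,-9.0,62.1,9.3],
])

```text
t: 26.8
tcp_pos: [0.5255, -0.3469, 0.2976]
eef_rot: [3.123, -0.038, 2.215]
contact_force: [0.4, 0.1, 0.6]
grip_width: 0.093
finger_force: 0.0
```

Emit:
send_rows([
  [0.1,-0.6,0.4,-1.0,-0.5,7.8,9.3],
  [0.3,-1.1,0.8,-2.0,-0.9,15.6,9.3],
  [0.3,-1.1,0.8,-2.0,-0.9,15.6,9.3],
  [0.3,-1.1,0.8,-2.0,-0.9,15.6,9.3],
])

```text
t: 27.2
tcp_pos: [0.5284, -0.3579, 0.3051]
eef_rot: [3.137, -0.005, 2.477]
contact_force: [-0.0, 0.4, -0.4]
grip_width: 0.0929
finger_force: 0.0
```

Run:
```python
from h import *
snap('wrist','w3'); snap('top','top3')
T=cv2.imread('pics/top3.png');W=cv2.imread('pics/w3.png')
b=np.hstack([W,cv2.resize(T[60:252,120:264],(288,384),interpolation=cv2.INTER_CUBIC)]);cv2.imwrite('pics/w3b.png',b)
```

```text
(no output)
```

View pics/w3b.png

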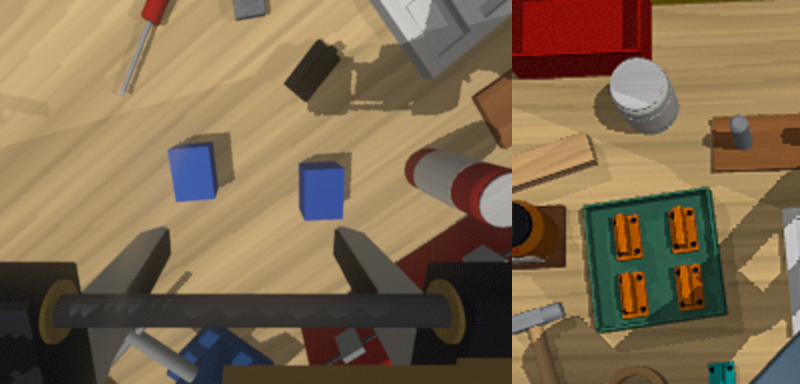

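All four castings stand rib-up in the tray. The wrist view shows the cups at (192,172) and (322,190).

Run:
```python
from cups import *
h=cv2.cvtColor(cv2.imread('pics/w3.png'),cv2.COLOR_BGR2HSV);m=cv2.inRange(h,(105,150,40),(122,255,255))
print(h[190,322],h[165,322],[cv2.boundingRect(c) for c in cv2.findContours(m,0,2)[0] if cv2.contourArea(c)>100])
for u in[(192,172),(322,190)]:
    g=px2w('w3',[u],.035)[0]; x,e=fit(['w3'],g); print(x[:2].round(4),np.degrees(x[2]).round(1),round(e,3))
    print(w2px('w3',box(x)).round(0).tolist())
```

```text
[112 161 155] [119  76  77] [(231, 352, 21, 12), (305, 169, 39, 50), (175, 147, 39, 54)]
[ 0.4855 -0.3941] -60.5 0.643
[[195.0, 143.0], [188.0, 148.0], [229.0, 157.0], [226.0, 163.0], [179.0, 187.0], [170.0, 197.0], [212.0, 200.0], [208.0, 211.0]]
[ 0.5958 -0.2948] -24.3 0.462
[[296.0, 171.0], [301.0, 180.0], [331.0, 163.0], [341.0, 170.0], [305.0, 215.0], [312.0, 228.0], [339.0, 207.0], [349.0, 220.0]]
```

```bash
sed -i 's/(105,150,40),(122,255,255)/(104,55,30),(128,255,255)/' cups.py
python3 - <<'E'
from cups import *
h=cv2.cvtColor(cv2.imread('pics/w3.png'),cv2.COLOR_BGR2HSV);m=cv2.inRange(h,(104,55,30),(128,255,255))
print([cv2.boundingRect(c) for c in cv2.findContours(m,0,2)[0] if cv2.contourArea(c)>100])
for u in[(192,172),(322,190)]:
    g=px2w('w3',[u],.035)[0]
    for v in(['w3'],['top1'],['side1'],['top1','side1']):
        x,e=fit(v,g); print(v,x[:2].round(4),np.degrees(x[2]).round(1),round(e,3))
E
```

```text
[(167, 328, 106, 56), (300, 162, 45, 59), (168, 143, 49, 59)]
['w3'] [ 0.4634 -0.4074] -34.4 0.131
['top1'] [ 0.4639 -0.4063] -36.8 0.14
['side1'] [ 0.4641 -0.4082] -31.9 0.1
['top1', 'side1'] [ 0.4647 -0.4076] -33.6 0.124
['w3'] [ 0.592 -0.288] -33.4 0.112
['top1'] [ 0.5934 -0.2846] -39.6 0.138
['side1'] [ 0.593  -0.2902] -30.9 0.128
['top1', 'side1'] [ 0.594  -0.2861] -38.5 0.143
```

```bash
cat > chk.py <<'E'
from plan import *
def pts(x,R,al=70,s=.028,sg=1):
    "sample points: cup corners, gripper body corners/edges, wrist axis"
    a=np.radians(al); m=np.array([-np.sin(a),0,np.cos(a)]) # mouth dir in tool (up=-1 at pick)
    n=np.array([np.cos(a),0,np.sin(a)]); g=np.array([0,0,-.002])
    cup=[g+m*u+n*v+np.array([0,w,0]) for u in(-s,.07-s) for v in(-.026,.026) for w in(-.026,.026)]
    bod=[np.array([u,w,-z]) for u in(-.0375,.0375) for w in np.linspace(-.094,.094,7) for z in(.067,.11,.15)]
    bod+=[np.array([u,w,-z]) for u in(-.05,0,.05) for w in(-.05,0,.05) for z in(.2,.25,.3,.35)]+[np.array([.1,0,-.15])]
    t=lambda l:np.array([x+R@p for p in l]); return t(cup),t(bod)
def report(qs,can=(.69,-.17)):
    for x,R in path(qs)[::3]:
        c,b=pts(x,R); f=lambda A:min([np.hypot(*(p[:2]-can)) for p in A if p[2]<.17],default=9)
        print(x.round(3),'cup minz %.3f body minz %.3f can cup %.3f body %.3f'%(c[:,2].min(),b[:,2].min(),f(c),f(b)))
E
python3 - <<'E'
from chk import *
from h import sensors,px2w
print('can',px2w('top1',[np.array((511,166))*.64],.16),px2w('side1',[np.array((510,362))*.64],.16))
q0=sensors.read_state()['joint_positions']
R=tool(-34,-70,-1); g=np.array([.6162,-.3037,.028])+.002*R[:,2]
qg=ik(g,R);qp=ik(g-.09*R[:,2],R);print(qg,qp)
Rp=tool(10,-20,1);pg=np.array([.695,-.020,.085])+.002*Rp[:,2]
qe=ik(pg,Rp);qu=ik(pg+[0,0,.12],Rp);ql=ik(np.array([.53,-.24,.27]),R);print(ql,qu,qe)
report([qg,ql,qu,qe])
print('--');rows([q0,qp,qg],9.3)
E
```

```text
can [[ 0.70642139 -0.16846432  0.16      ]] [[ 0.69691448 -0.1696244   0.16      ]]
[-0.62555611  0.54281158  1.74221268  0.02260835  0.50777717 -1.62075977] [-0.62743136  0.38225658  1.75128402  0.01899294  0.6592595  -1.61777913]
[-0.62302365  0.09302385  1.70622834  0.01208546  0.99344892 -1.60521968] [-0.49814025  0.37349251  2.22287276  2.22719946  0.83172086 -1.1183047 ] [-0.49814025  0.69141525  2.25476487  2.41184818  1.07216451 -1.43259912]
[ 0.61  -0.299  0.063] cup minz 0.039 body minz 0.113 can cup 0.127 body 0.060
[ 0.579 -0.275  0.171] cup minz 0.147 body minz 0.221 can cup 0.124 body 9.000
[ 0.53 -0.24  0.27] cup minz 0.246 body minz 0.320 can cup 9.000 body 9.000
[ 0.567 -0.139  0.227] cup minz 0.191 body minz 0.250 can cup 9.000 body 9.000
[ 0.602 -0.053  0.212] cup minz 0.167 body minz 0.214 can cup 0.118 body 9.000
[0.634 0.007 0.216] cup minz 0.165 body minz 0.189 can cup 0.170 body 9.000
[0.665 0.036 0.227] cup minz 0.173 body minz 0.183 can cup 9.000 body 9.000
[0.688 0.034 0.231] cup minz 0.180 body minz 0.188 can cup 9.000 body 9.000
[0.699 0.008 0.221] cup minz 0.175 body minz 0.193 can cup 9.000 body 9.000
[ 0.7   -0.017  0.164] cup minz 0.123 body minz 0.151 can cup 0.123 body 0.066
--
minz 0.026 rows 9
[[1.8, 0.5, -3.9, -2.2, -2.6, 0.7, 9.3], [3.3, 1.3, -7.5, -4.4, -5.2, 1.5, 9.3], [4.6, 2.5, -10.9, -6.4, -7.9, 2.1, 9.3], [5.5, 3.8, -14.1, -8.4, -10.7, 2.8, 9.3], [6.1, 5.4, -16.9, -10.4, -13.5, 3.4, 9.3], [6.3, 7.2, -19.4, -12.2, -16.3, 4.0, 9.3], [7.3, 6.5, -22.1, -12.2, -16.3, 4.0, 9.3], [8.1, 5.9, -25.0, -12.2, -16.3, 4.0, 9.3]]
[[0.8, -0.5, -2.8, 0.0, -0.0, -0.0, 9.3]]
```

Emit:
send_rows([
  [1.8,0.5,-3.9,-2.2,-2.6,0.7,9.3],
  [3.3,1.3,-7.5,-4.4,-5.2,1.5,9.3],
  [4.6,2.5,-10.9,-6.4,-7.9,2.1,9.3],
  [5.5,3.8,-14.1,-8.4,-10.7,2.8,9.3],
  [6.1,5.4,-16.9,-10.4,-13.5,3.4,9.3],
  [6.3,7.2,-19.4,-12.2,-16.3,4.0,9.3],
  [6.3,7.2,-19.4,-12.2,-16.3,4.0,9.3],
  [6.3,7.2,-19.4,-12.2,-16.3,4.0,9.3],
])

```text
t: 28.1
tcp_pos: [0.5914, -0.2872, 0.1104]
eef_rot: [-3.141, 0.347, 2.551]
contact_force: [0.4, -0.6, 0.3]
grip_width: 0.093
finger_force: 0.0
```

Run:
```python
from cups import *
from plan import tool
R=tool(-34,-70,-1); g=np.array([.6162,-.3037,.028])+.002*R[:,2]
s=sensors.read_state();M=Ro.from_euler('xyz',s['eef_rot']).as_matrix()
print(s['tcp_pos'],g,g-s['tcp_pos'],np.degrees(Ro.from_matrix(R@M.T).as_rotvec()))
snap('wrist','w4');snap('top','top4');snap('side','side4')
for v in(['w4'],['side4'],['top4']):
    x,e=fit(v,[.62,-.307,0]);print(x[:2].round(4),np.degrees(x[2]).round(1),round(e,3))
```

```text
[ 0.59136371 -0.28715096  0.11039835] [ 0.6167671  -0.30408251  0.02612061] [ 0.02540339 -0.01693155 -0.08427774] [-0.02806186 -0.12872994 -0.11814886]
[ 0.5923 -0.2869] -35.1 0.059
[ 0.5927 -0.2912] -29.3 0.136
[ 0.3406 -0.0135] 42.3 2.64
```

Emit:
send_rows([
  [0.7,-0.5,-2.4,0,0,0,9.3],
  [1.4,-0.9,-4.8,0,0,0,9.3],
  [2.1,-1.4,-7.2,0,0,0,9.3],
  [2.5,-1.6,-8.4,0,0,0,9.3],
  [2.5,-1.6,-8.4,0,0,0,7],
  [2.5,-1.6,-8.4,0,0,0,5],
  [2.5,-1.6,-8.4,0,0,0,3],
  [2.5,-1.6,-8.4,0,0,0,3],
])

```text
t: 29.05
tcp_pos: [0.6169, -0.3037, 0.0278]
eef_rot: [-3.14, 0.35, 2.551]
contact_force: [-0.1, -0.6, 0.3]
grip_width: 0.0655
finger_force: 0.0
```

Emit:
send_rows([
  [0,0,0,0,0,0,3],
  [0,0,0,0,0,0,3],
  [0,0,0,0,0,0,3],
  [0,0,0,0,0,0,3],
])

```text
t: 29.45
tcp_pos: [0.6166, -0.3035, 0.0271]
eef_rot: [-3.14, 0.349, 2.551]
contact_force: [-2.2, 0.1, 5.6]
grip_width: 0.0522
finger_force: 29.8
```

Run:
```python
from plan import *
from h import sensors
s=sensors.read_state();qg=s['joint_positions'];R=E('xyz',s['eef_rot'])
Rp=tool(10,-20,1);pg=np.array([.695,-.020,.085])+.002*Rp[:,2]
rows([qg,ik(np.array([.53,-.24,.27]),R),ik(pg+[0,0,.12],Rp)],3);print(pg)
```

```text
minz 0.064 rows 27
[[-0.6, 0.5, 3.7, 0.0, -0.0, 0.0, 3.0], [-1.5, 1.2, 7.3, 0.0, -0.0, 0.0, 3.0], [-2.5, 1.9, 10.9, 0.0, -0.0, 0.0, 3.0], [-3.8, 2.8, 14.4, 0.0, -0.0, 0.0, 3.0], [-5.2, 3.9, 17.8, 0.0, -0.0, 0.0, 3.0], [-6.8, 5.1, 21.1, 0.0, -0.0, 0.0, 3.0], [-8.7, 6.4, 24.3, -0.0, -0.0, 0.0, 3.0], [-7.4, 9.8, 22.5, 6.5, -2.3, -2.6, 3.0]]
[[1.3, 3.4, -1.5, 6.4, -2.1, -2.8, 3.0], [2.4, 6.7, -2.5, 12.9, -3.9, -5.9, 3.0], [3.6, 9.8, -3.3, 19.3, -5.6, -9.3, 3.0], [4.8, 12.7, -3.8, 25.6, -7.1, -13.0, 3.0], [5.9, 15.3, -4.0, 31.9, -8.4, -17.0, 3.0], [7.0, 17.6, -4.0, 38.1, -9.5, -21.2, 3.0], [8.1, 19.6, -3.8, 44.1, -10.5, -25.6, 3.0], [9.2, 21.2, -3.6, 50.1, -11.4, -30.4, 3.0]]
[[1.0, 1.4, 0.4, 6.1, -0.3, -4.5, 3.0], [2.0, 2.3, 0.7, 12.2, -0.4, -9.2, 3.0], [3.0, 2.9, 1.0, 18.2, -0.4, -14.0, 3.0], [3.9, 3.2, 1.3, 24.1, -0.2, -19.0, 3.0], [4.7, 3.2, 1.4, 29.9, 0.0, -24.1, 3.0], [5.4, 2.8, 1.5, 35.6, 0.4, -29.4, 3.0], [5.9, 2.2, 1.3, 41.1, 0.8, -34.8, 3.0], [6.3, 1.3, 1.0, 46.6, 1.3, -40.4, 3.0]]
[[0.2, -1.2, -0.5, 5.4, 0.9, -5.5, 3.0], [0.2, -2.5, -1.2, 10.8, 1.8, -11.1, 3.0], [-0.1, -3.9, -2.2, 16.0, 2.8, -16.8, 3.0]]
[ 0.69685083 -0.01967365  0.08431596]
```

Emit:
send_rows([
  [-0.6,0.5,3.7,0,0,0,3],
  [-1.5,1.2,7.3,0,0,0,3],
  [-2.5,1.9,10.9,0,0,0,3],
  [-3.8,2.8,14.4,0,0,0,3],
  [-5.2,3.9,17.8,0,0,0,3],
  [-6.8,5.1,21.1,0,0,0,3],
  [-8.7,6.4,24.3,0,0,0,3],
  [-7.4,9.8,22.5,6.5,-2.3,-2.6,3],
])

```text
t: 30.25
tcp_pos: [0.5439, -0.2064, 0.2592]
eef_rot: [3.02, 0.327, 2.465]
contact_force: [1.3, -0.1, -1.2]
grip_width: 0.0519
finger_force: 29.8
```

Emit:
send_rows([
  [1.3,3.4,-1.5,6.4,-2.1,-2.8,3],
  [2.4,6.7,-2.5,12.9,-3.9,-5.9,3],
  [3.6,9.8,-3.3,19.3,-5.6,-9.3,3],
  [4.8,12.7,-3.8,25.6,-7.1,-13.0,3],
  [5.9,15.3,-4.0,31.9,-8.4,-17.0,3],
  [7.0,17.6,-4.0,38.1,-9.5,-21.2,3],
  [8.1,19.6,-3.8,44.1,-10.5,-25.6,3],
  [9.2,21.2,-3.6,50.1,-11.4,-30.4,3],
])

```text
t: 31.05
tcp_pos: [0.6344, 0.0076, 0.2149]
eef_rot: [2.375, -0.308, 1.892]
contact_force: [-0.0, 1.0, -1.3]
grip_width: 0.052
finger_force: 29.8
```

Emit:
send_rows([
  [1.0,1.4,0.4,6.1,-0.3,-4.5,3],
  [2.0,2.3,0.7,12.2,-0.4,-9.2,3],
  [3.0,2.9,1.0,18.2,-0.4,-14.0,3],
  [3.9,3.2,1.3,24.1,-0.2,-19.0,3],
  [4.7,3.2,1.4,29.9,0,-24.1,3],
  [5.4,2.8,1.5,35.6,0.4,-29.4,3],
  [5.9,2.2,1.3,41.1,0.8,-34.8,3],
  [6.3,1.3,1.0,46.6,1.3,-40.4,3],
])

```text
t: 31.85
tcp_pos: [0.6971, 0.0194, 0.2244]
eef_rot: [2.504, -1.098, 1.054]
contact_force: [0.9, 0.9, -1.6]
grip_width: 0.0518
finger_force: 29.8
```

Emit:
send_rows([
  [0.2,-1.2,-0.5,5.4,0.9,-5.5,3],
  [0.2,-2.5,-1.2,10.8,1.8,-11.1,3],
  [-0.1,-3.9,-2.2,16.0,2.8,-16.8,3],
  [-0.1,-3.9,-2.2,16.0,2.8,-16.8,3],
  [-0.1,-3.9,-2.2,16.0,2.8,-16.8,3],
  [-0.1,-3.9,-2.2,16.0,2.8,-16.8,3],
])

```text
t: 32.45
tcp_pos: [0.6968, -0.0191, 0.2039]
eef_rot: [3.136, -1.224, 0.181]
contact_force: [0.2, -0.1, -1.0]
grip_width: 0.0521
finger_force: 29.8
```

Run:
```python
from cups import *
from plan import tool
Rp=tool(10,-20,1);pg=np.array([.695,-.020,.085])+.002*Rp[:,2]
s=sensors.read_state();M=Ro.from_euler('xyz',s['eef_rot']).as_matrix()
print(s['tcp_pos'],100*(pg-s['tcp_pos']),np.degrees(Ro.from_matrix(Rp@M.T).as_rotvec()),s['joint_positions'])
for n in('wrist','top','side'): snap(n,n+'5')
W,T,S=[cv2.imread(f'pics/{n}5.png') for n in('wrist','top','side')]
b=np.zeros((600,800,3),np.uint8);b[:300,:400]=cv2.resize(W,(400,300))
b[:300,400:]=cv2.resize(T[75:165,200:320],(400,300),interpolation=cv2.INTER_CUBIC)
b[300:,:]=cv2.resize(S[130:250,200:520],(800,300),interpolation=cv2.INTER_CUBIC);cv2.imwrite('pics/m5.png',b)
```

```text
[ 0.6967574  -0.01912355  0.20386255] [ 9.34365511e-03 -5.50095374e-02 -1.19546591e+01] [ 0.08576876  0.14714083 -0.07201732] [-0.49772541  0.37584595  2.22439728  2.23114871  0.83619577 -1.12532292]
```

View pics/m5.png

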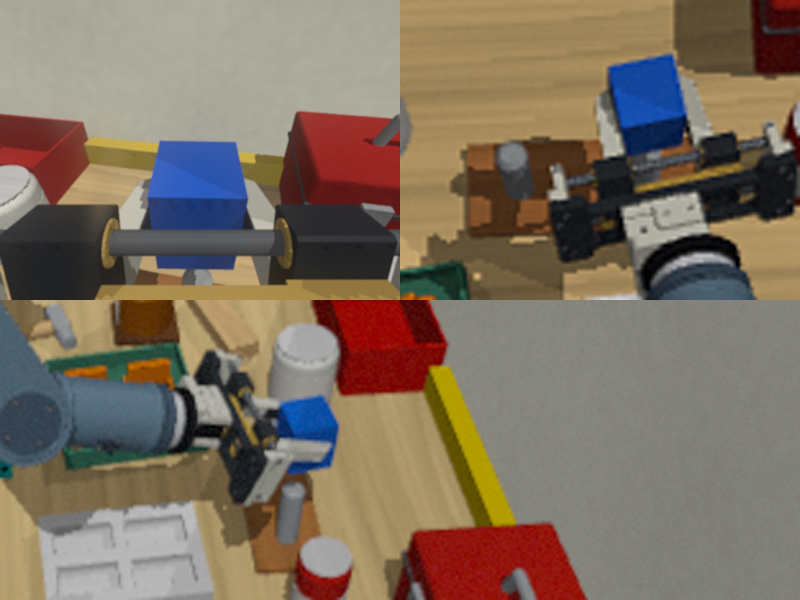

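The cup hangs mouth down above peg1. The wrist panel shows the peg tip at about (200,274), which is full px (256,351).

Run:
```python
from h import *
print(w2px('wrist5',[[.695,-.02,.109],[.695,-.011,.109],[.704,-.02,.109]]))
W=cv2.imread('pics/wrist5.png');T=cv2.imread('pics/top1.png');S=cv2.imread('pics/side1.png')
b=np.zeros((400,800,3),np.uint8)
b[:,:400]=cv2.resize(W[334:384,231:281],(400,400),interpolation=cv2.INTER_CUBIC)
b[:,400:]=cv2.resize(S[160:240,280:360],(400,400),interpolation=cv2.INTER_CUBIC)
for n in(.098,-.02):
    u=w2px('side1',[[.695,n,.109]])[0]; cv2.circle(b,(int((u[0]-280)*5+400),int((u[1]-160)*5)),3,(0,0,255),-1)
u=w2px('wrist5',[[.695,-.02,.109]])[0];cv2.circle(b,(int((u[0]-231)*8),int((u[1]-334)*8)),3,(0,0,255),-1)
cv2.imwrite('pics/m6.png',b)
```

```text
[[253.59298352 350.83299164]
 [240.78705639 348.57124359]
 [255.73553033 338.45577078]]
```

View pics/m6.png

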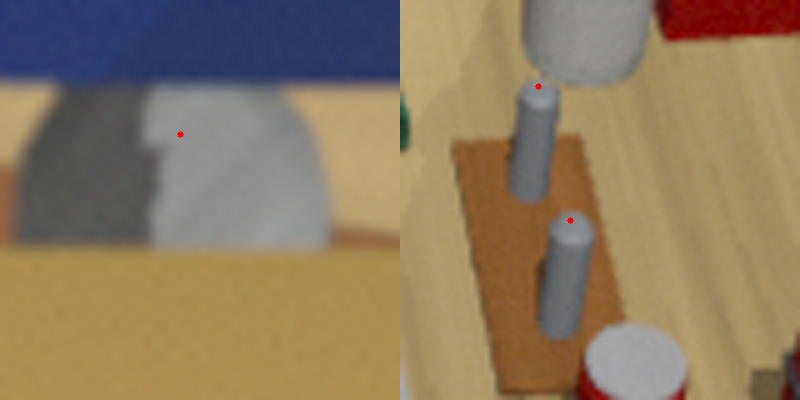

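The estimated peg tips coincide with the images. Lowering.

Emit:
send_rows([
  [0,0,-2,0,0,0,3],
  [0,0,-4,0,0,0,3],
  [0,0,-6,0,0,0,3],
  [0,0,-8,0,0,0,3],
  [0,0,-10,0,0,0,3],
  [0,0,-11,0,0,0,3],
  [0,0,-11.4,0,0,0,3],
  [0,0,-11.4,0,0,0,3],
])

```text
t: 33.4
tcp_pos: [0.6965, -0.0194, 0.0891]
eef_rot: [-3.139, -1.223, 0.172]
contact_force: [0.5, 0.3, -1.2]
grip_width: 0.052
finger_force: 29.8
```

Emit:
send_rows([
  [0,0,-0.2,0,0,0,3],
  [0,0,-0.4,0,0,0,3],
  [0,0,-0.4,0,0,0,3],
])

```text
t: 33.7
tcp_pos: [0.6965, -0.0194, 0.0858]
eef_rot: [3.141, -1.224, 0.174]
contact_force: [-0.5, 0.9, -1.4]
grip_width: 0.0519
finger_force: 29.8
```

Emit:
send_rows([
  [0,0,-0.1,0,0,0,3],
  [0,0,-0.2,0,0,0,3],
  [0,0,-0.2,0,0,0,3],
])

```text
t: 34.0
tcp_pos: [0.6967, -0.0193, 0.0845]
eef_rot: [3.141, -1.226, 0.174]
contact_force: [-3.2, -1.0, 5.1]
grip_width: 0.0519
finger_force: 29.8
```

Emit:
send_rows([
  [0,0,-0.1,0,0,0,3],
  [0,0,-0.2,0,0,0,3],
  [0,0,-0.2,0,0,0,3],
])

```text
t: 34.3
tcp_pos: [0.6972, -0.0193, 0.0843]
eef_rot: [3.139, -1.23, 0.176]
contact_force: [-7.8, -0.3, 13.6]
grip_width: 0.0523
finger_force: 29.8
```

Emit:
send_rows([
  [0,0,0.2,0,0,0,5.6],
  [0,0,0.2,0,0,0,7],
  [0,0,0.2,0,0,0,9],
  [0,0,0.2,0,0,0,9.2],
  [-1.8,-0.3,0.9,0,0,0,9.2],
  [-4.6,-0.8,1.9,0,0,0,9.2],
  [-7.4,-1.3,2.9,0,0,0,9.2],
  [-9.2,-1.6,5,0,0,0,9.2],
])

```text
t: 35.1
tcp_pos: [0.6026, -0.035, 0.1297]
eef_rot: [-3.13, -1.22, 0.163]
contact_force: [-0.1, -1.7, 0.7]
grip_width: 0.0919
finger_force: 0.0
```

Run:
```python
from chk import *
from cups import *
q0=sensors.read_state()['joint_positions'];print(q0.round(2))
for n in('wrist','top','side'): snap(n,n+'7')
cv2.imwrite('pics/m7.png',np.hstack([cv2.imread('pics/wrist7.png'),cv2.resize(cv2.imread('pics/side7.png')[120:312,280:424],(288,384),interpolation=cv2.INTER_CUBIC)]))
for v in(['top7'],['side7'],['top7','side7']):
    x,e=fit(v,[.493,-.427,0]);print(x[:2].round(4),np.degrees(x[2]).round(1),round(e,3))
R=tool(-34,-70,-1); g=np.array([.4634+.028*.829,-.4074-.028*.559,.028])+.002*R[:,2]
qp=ik(g-.09*R[:,2],R);qg=ik(g,R);print(qp,qg,g)
qm=ik([.50,-.15,.30],tool(-34,-80,-1)); 
report([q0,qm,qp])
rows([q0,qm,qp],9.3)
```

```text
[-0.71  0.54  2.47  2.22  1.14 -1.45]
[ 0.4647 -0.4056] -37.9 0.14
[ 0.4636 -0.4095] -30.4 0.101
[ 0.4648 -0.407 ] -34.5 0.124
[-0.97749411  0.31666822  1.8540363   0.21160297  0.65630754 -2.10232661] [-0.95504652  0.48759327  1.85055957  0.26034044  0.48940285 -2.14324685] [ 0.4871791  -0.42343451  0.02612061]
[ 0.613 -0.011  0.147] cup minz 0.103 body minz 0.127 can cup 0.146 body 0.131
[0.619 0.054 0.184] cup minz 0.136 body minz 0.144 can cup 0.193 body 0.218
[0.599 0.097 0.199] cup minz 0.149 body minz 0.151 can cup 0.269 body 0.291
[0.567 0.106 0.198] cup minz 0.145 body minz 0.156 can cup 0.272 body 0.305
[0.537 0.075 0.194] cup minz 0.140 body minz 0.173 can cup 0.247 body 9.000
[0.516 0.008 0.205] cup minz 0.156 body minz 0.217 can cup 0.228 body 9.000
[ 0.505 -0.084  0.248] cup minz 0.208 body minz 0.294 can cup 9.000 body 9.000
[ 0.508 -0.18   0.275] cup minz 0.244 body minz 0.332 can cup 9.000 body 9.000
[ 0.511 -0.276  0.202] cup minz 0.173 body minz 0.254 can cup 9.000 body 9.000
[ 0.48  -0.374  0.133] cup minz 0.107 body minz 0.183 can cup 0.261 body 9.000
minz 0.111 r
[... 547 characters left out ...]
5.6, 9.3], [-6.0, -4.8, -0.4, -32.4, -2.1, 30.0, 9.3], [-6.7, -7.0, -0.1, -38.5, -1.7, 34.0, 9.3], [-7.3, -9.6, 0.6, -44.6, -1.0, 37.7, 9.3]]
[[-0.4, -2.9, 1.0, -6.5, 0.0, 3.1, 9.3], [-0.8, -5.9, 2.4, -13.0, 0.1, 5.9, 9.3], [-1.1, -9.2, 4.2, -19.7, 0.3, 8.3, 9.3], [-1.3, -12.5, 6.6, -26.5, 0.5, 10.2, 9.3], [-1.6, -15.8, 9.4, -33.3, 0.9, 11.8, 9.3], [-0.8, -18.8, 6.9, -33.2, -0.6, 12.2, 9.3], [-0.3, -21.9, 4.4, -33.4, -2.0, 12.3, 9.3], [-0.2, -25.1, 2.0, -33.8, -3.3, 12.2, 9.3]]
[[-0.2, -3.3, -2.4, -0.6, -1.2, 0.1, 9.3], [-0.9, -6.6, -4.7, -1.4, -2.4, -0.0, 9.3], [-1.9, -9.9, -7.0, -2.5, -3.3, -0.4, 9.3], [-3.3, -13.1, -9.3, -3.8, -4.1, -1.0, 9.3], [-5.2, -16.3, -11.5, -5.4, -4.5, -1.8, 9.3]]
```

View pics/m7.png

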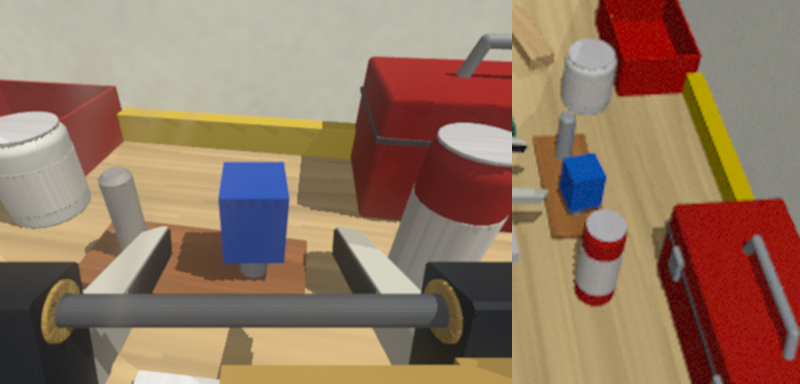

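The first cup sits upright on peg1. I'll insert a safe raise before going to the second cup.

Run:
```python
from chk import *
from h import sensors
s=sensors.read_state();q0=s['joint_positions']
R=tool(-34,-70,-1); g=np.array([.4634+.028*.829,-.4074-.028*.559,.028])+.002*R[:,2]
qp=ik(g-.09*R[:,2],R)
q1=ik([.57,-.04,.27],E('xyz',s['eef_rot']));print(q1,q1>LO+.05,q1<HI-.05)
report([q1,qp]);rows([q0,q1,qp],9.3)
```

```text
[-0.8061189   0.02834066  2.42397671  1.80897704  0.93125425 -0.8541129 ] [ True  True  True  True  True  True] [ True  True  True  True  True  True]
[ 0.571 -0.044  0.257] cup minz 0.213 body minz 0.239 can cup 9.000 body 9.000
[ 0.566 -0.067  0.219] cup minz 0.166 body minz 0.189 can cup 0.163 body 9.000
[ 0.553 -0.107  0.181] cup minz 0.127 body minz 0.153 can cup 0.105 body 0.263
[ 0.534 -0.164  0.148] cup minz 0.098 body minz 0.135 can cup 0.115 body 0.249
[ 0.511 -0.235  0.124] cup minz 0.081 body minz 0.132 can cup 0.156 body 0.251
[ 0.486 -0.317  0.111] cup minz 0.078 body minz 0.136 can cup 0.220 body 0.274
[ 0.462 -0.406  0.111] cup minz 0.087 body minz 0.161 can cup 0.298 body 0.257
minz 0.109 rows 23
[[-0.3, 0.2, 4.1, 1.2, -0.8, 1.0, 9.3], [-1.0, 0.2, 7.7, 1.5, -1.0, 1.4, 9.3], [-2.1, 0.0, 10.9, 1.1, -0.6, 1.2, 9.3], [-3.4, -0.4, 13.8, 0.0, -0.0, -0.0, 9.3], [-3.3, -0.8, 12.6, -6.5, 1.6, 4.0, 9.3], [-3.4, -1.4, 11.3, -13.0, 3.1, 8.1, 9.3], [-3.5, -2.1, 10.0, -19.5, 4.5, 12.4, 9.3], [-3.8, -3.1, 8.7, -25.9, 5.9, 16.7, 9.3]]
[[-0.4, -1.1, -1.3, -6.3, 1.5, 4.5, 9.3], [-0.8, -2.5, -2.6, -12.6, 2.9, 9.1, 9.3], [-1.3, -4.0, -3.8, -18.8, 4.3, 13.8, 9.3], [-1.9, -5.7, -5.0, -24.9, 5.8, 18.6, 9.3], [-2.5, -7.6, -6.1, -31.0, 7.3, 23.6, 9.3], [-3.2, -9.7, -7.1, -36.9, 8.8, 28.7, 9.3], [-3.9, -11.9, -8.0, -42.7, 10.3, 34.0, 9.3], [-4.7, -14.2, -8.8, -48.3, 11.9, 39.4, 9.3]]
[[-0.8, -2.5, -0.7, -5.6, 2.0, 5.3, 9.3], [-1.6, -5.2, -1.3, -11.0, 4.2, 10.7, 9.3], [-2.4, -7.9, -1.7, -16.3, 6.4, 16.2, 9.3], [-3.3, -10.8, -2.0, -21.5, 8.9, 21.8, 9.3], [-4.1, -13.7, -2.2, -26.5, 11.4, 27.5, 9.3], [-4.9, -16.7, -2.2, -31.3, 14.2, 33.2, 9.3], [-5.7, -19.7, -2.0, -35.9, 17.1, 39.1, 9.3]]
```

Run:
```python
from chk import *
from h import sensors
s=sensors.read_state();q0=s['joint_positions']
R=tool(-34,-70,-1); g=np.array([.4634+.028*.829,-.4074-.028*.559,.028])+.002*R[:,2]
qp=ik(g-.09*R[:,2]+[0,0,.09],R)
q1=ik([.57,-.04,.29],E('xyz',s['eef_rot']))
for x,RR in path([q1,qp])[::3]: print(x.round(3),min((x+RR@[0,w,.02])[2] for w in(-.064,.064)).round(3))
rows([q0,q1,qp],9.3);print(g-.09*R[:,2]+[0,0,.09])
```

```text
[ 0.572 -0.044  0.283] 0.269
[ 0.573 -0.065  0.261] 0.226
[ 0.566 -0.101  0.237] 0.187
[ 0.551 -0.152  0.214] 0.159
[ 0.53  -0.216  0.198] 0.145
[ 0.504 -0.292  0.191] 0.149
[ 0.473 -0.377  0.196] 0.171
minz 0.17 rows 25
[[-0.1, 0.2, 3.8, 1.3, -0.9, 1.1, 9.3], [-0.5, 0.4, 7.2, 1.8, -1.2, 1.8, 9.3], [-1.2, 0.3, 10.3, 1.8, -1.1, 1.9, 9.3], [-2.2, 0.1, 13.2, 1.1, -0.6, 1.3, 9.3], [-3.4, -0.4, 15.8, -0.0, -0.0, 0.0, 9.3], [-3.2, -0.8, 15.2, -6.5, 0.9, 3.9, 9.3], [-3.1, -1.3, 14.4, -13.0, 1.8, 8.0, 9.3], [-3.0, -2.0, 13.7, -19.4, 2.8, 12.0, 9.3]]
[[-0.1, -0.9, -0.8, -6.4, 0.9, 4.2, 9.3], [-0.3, -1.9, -1.6, -12.7, 1.9, 8.4, 9.3], [-0.5, -3.1, -2.4, -19.0, 2.9, 12.7, 9.3], [-0.8, -4.5, -3.2, -25.1, 4.0, 17.1, 9.3], [-1.3, -6.0, -4.0, -31.2, 5.1, 21.6, 9.3], [-1.7, -7.7, -4.8, -37.1, 6.3, 26.2, 9.3], [-2.3, -9.6, -5.5, -43.0, 7.6, 30.9, 9.3], [-2.9, -11.6, -6.1, -48.7, 8.9, 35.7, 9.3]]
[[-0.7, -2.1, -0.5, -5.7, 1.7, 4.7, 9.3], [-1.5, -4.4, -1.0, -11.2, 3.6, 9.5, 9.3], [-2.3, -6.8, -1.4, -16.6, 5.6, 14.3, 9.3], [-3.2, -9.4, -1.6, -21.9, 7.8, 19.1, 9.3], [-4.1, -12.0, -1.7, -26.9, 10.2, 24.0, 9.3], [-5.1, -14.7, -1.7, -31.8, 12.7, 29.0, 9.3], [-6.2, -17.6, -1.5, -36.5, 15.4, 34.0, 9.3], [-7.2, -20.5, -1.2, -41.0, 18.4, 39.1, 9.3]]
[[-1.1, -2.9, 0.5, -4.5, 3.3, 4.7, 9.3]]
[ 0.46165982 -0.40622154  0.20069295]
```

Emit:
send_rows([
  [-0.1,0.2,3.8,1.3,-0.9,1.1,9.3],
  [-0.5,0.4,7.2,1.8,-1.2,1.8,9.3],
  [-1.2,0.3,10.3,1.8,-1.1,1.9,9.3],
  [-2.2,0.1,13.2,1.1,-0.6,1.3,9.3],
  [-3.4,-0.4,15.8,0,0,0,9.3],
  [-3.2,-0.8,15.2,-6.5,0.9,3.9,9.3],
  [-3.1,-1.3,14.4,-13.0,1.8,8.0,9.3],
  [-3.0,-2.0,13.7,-19.4,2.8,12.0,9.3],
])

```text
t: 36.05
tcp_pos: [0.575, -0.0552, 0.2686]
eef_rot: [2.539, -0.992, 0.935]
contact_force: [0.2, 0.8, -0.4]
grip_width: 0.0928
finger_force: 0.0
```

Emit:
send_rows([
  [-0.1,-0.9,-0.8,-6.4,0.9,4.2,9.3],
  [-0.3,-1.9,-1.6,-12.7,1.9,8.4,9.3],
  [-0.5,-3.1,-2.4,-19.0,2.9,12.7,9.3],
  [-0.8,-4.5,-3.2,-25.1,4.0,17.1,9.3],
  [-1.3,-6.0,-4.0,-31.2,5.1,21.6,9.3],
  [-1.7,-7.7,-4.8,-37.1,6.3,26.2,9.3],
  [-2.3,-9.6,-5.5,-43.0,7.6,30.9,9.3],
  [-2.9,-11.6,-6.1,-48.7,8.9,35.7,9.3],
])

```text
t: 36.85
tcp_pos: [0.5461, -0.1716, 0.2066]
eef_rot: [2.446, -0.148, 1.654]
contact_force: [-0.2, -0.8, -0.6]
grip_width: 0.0932
finger_force: 0.0
```

Emit:
send_rows([
  [-0.7,-2.1,-0.5,-5.7,1.7,4.7,9.3],
  [-1.5,-4.4,-1.0,-11.2,3.6,9.5,9.3],
  [-2.3,-6.8,-1.4,-16.6,5.6,14.3,9.3],
  [-3.2,-9.4,-1.6,-21.9,7.8,19.1,9.3],
  [-4.1,-12.0,-1.7,-26.9,10.2,24.0,9.3],
  [-5.1,-14.7,-1.7,-31.8,12.7,29.0,9.3],
  [-6.2,-17.6,-1.5,-36.5,15.4,34.0,9.3],
  [-7.2,-20.5,-1.2,-41.0,18.4,39.1,9.3],
])

```text
t: 37.65
tcp_pos: [0.4742, -0.3769, 0.1945]
eef_rot: [3.042, 0.347, 2.436]
contact_force: [0.3, -0.8, -0.5]
grip_width: 0.0929
finger_force: 0.0
```

Emit:
send_rows([
  [-1.1,-2.9,0.5,-4.5,3.3,4.7,9.3],
  [-1.1,-2.9,0.5,-4.5,3.3,4.7,9.3],
  [-1.1,-2.9,0.5,-4.5,3.3,4.7,9.3],
  [-1.1,-2.9,0.5,-4.5,3.3,4.7,9.3],
])

```text
t: 38.05
tcp_pos: [0.4628, -0.4039, 0.1992]
eef_rot: [3.14, 0.348, 2.546]
contact_force: [-0.6, 0.8, -0.5]
grip_width: 0.093
finger_force: 0.0
```

Run:
```python
from cups import *
from plan import tool
s=sensors.read_state();M=Ro.from_euler('xyz',s['eef_rot']).as_matrix()
snap('wrist','w8');snap('side','side8')
for v in(['w8'],['side8']):
    x,e=fit(v,[.493,-.427,0]);print(x[:2].round(4),np.degrees(x[2]).round(1),round(e,3))
    R=tool(-34,-70,-1);g=np.array([x[0]+.028*np.cos(x[2]),x[1]+.028*np.sin(x[2]),.028])+.002*R[:,2]
    print(100*(g-s['tcp_pos']),np.degrees(Ro.from_matrix(R@M.T).as_rotvec()))
```

```text
[ 0.4629 -0.4081] -33.1 0.067
[  2.4032471   -1.98698543 -17.30301468] [-0.11895588  0.01172002  0.08527631]
[ 0.4639 -0.4094] -30.7 0.102
[  2.5656694   -2.02576164 -17.30301468] [-0.11895588  0.01172002  0.08527631]
```

Emit:
send_rows([
  [0,0,-4.5,0,0,0,9.3],
  [0,0,-9,0,0,0,9.3],
  [0.7,-0.6,-12,0,0,0,9.3],
  [1.5,-1.3,-14.6,0,0,0,9.3],
  [2.2,-1.8,-16.6,0,0,0,9.3],
  [2.4,-2,-17.2,0,0,0,9.3],
  [2.4,-2,-17.2,0,0,0,7],
  [2.4,-2,-17.2,0,0,0,5],
])

```text
t: 38.95
tcp_pos: [0.4865, -0.4254, 0.0291]
eef_rot: [-3.14, 0.351, 2.547]
contact_force: [-0.1, -0.3, 0.1]
grip_width: 0.0815
finger_force: 0.0
```

Emit:
send_rows([
  [0,0,0,0,0,0,3],
  [0,0,0,0,0,0,3],
  [0,0,0,0,0,0,3],
  [0,0,0,0,0,0,3],
  [0,0,0,0,0,0,3],
  [0,0,0,0,0,0,3],
])

```text
t: 39.55
tcp_pos: [0.4865, -0.4254, 0.0289]
eef_rot: [-3.14, 0.351, 2.547]
contact_force: [-2.6, 1.5, 5.2]
grip_width: 0.0517
finger_force: 30.0
```

Run:
```python
from chk import *
from h import sensors
s=sensors.read_state();qg=s['joint_positions'];R=E('xyz',s['eef_rot'])
Rp=tool(5,-20,1);pg=np.array([.695,.098,.085])+.002*Rp[:,2]
a,b,c=ik(np.array([.47,-.30,.28]),R),ik([.53,-.1,.30],R),ik(pg+[0,0,.12],Rp);print(ok(a),ok(b),ok(c))
report([qg,a,b,c],(.696,-.02))
rows([qg,a,b,c],3);print(pg)
```

```text
True True True
[ 0.493 -0.411  0.066] cup minz 0.042 body minz 0.116 can cup 0.412 body 0.344
[ 0.496 -0.36   0.176] cup minz 0.152 body minz 0.225 can cup 0.368 body 9.000
[ 0.47 -0.3   0.28] cup minz 0.256 body minz 0.330 can cup 9.000 body 9.000
[ 0.515 -0.181  0.291] cup minz 0.266 body minz 0.341 can cup 9.000 body 9.000
[ 0.539 -0.06   0.282] cup minz 0.253 body minz 0.325 can cup 9.000 body 9.000
[0.562 0.055 0.252] cup minz 0.212 body minz 0.272 can cup 9.000 body 9.000
[0.587 0.149 0.253] cup minz 0.206 body minz 0.246 can cup 9.000 body 9.000
[0.615 0.213 0.271] cup minz 0.220 body minz 0.234 can cup 9.000 body 9.000
[0.648 0.242 0.292] cup minz 0.240 body minz 0.236 can cup 9.000 body 9.000
[0.68  0.238 0.302] cup minz 0.252 body minz 0.240 can cup 9.000 body 9.000
[0.704 0.206 0.292] cup minz 0.242 body minz 0.237 can cup 9.000 body 9.000
[0.712 0.156 0.258] cup minz 0.211 body minz 0.222 can cup 9.000 body 9.000
[0.697 0.098 0.204] cup minz 0.163 body minz 0.192 can cup 0.093 body 9.000
minz 0.066 rows 37
[[0.7, 1.4, 3.7, 0.3, -0.4, 0.4, 3.0], [1.1, 3.0, 7.5, 0.4, -0.6, 
[... 772 characters left out ...]
3.0], [5.3, 15.9, 1.9, 35.8, -3.2, -14.7, 3.0], [6.3, 17.2, 2.7, 41.2, -3.4, -18.3, 3.0], [7.4, 18.2, 3.4, 46.4, -3.6, -22.1, 3.0]]
[[1.1, 0.6, 0.6, 5.2, 0.4, -3.9, 3.0], [2.2, 0.8, 1.1, 10.3, 1.0, -7.9, 3.0], [3.3, 0.6, 1.4, 15.1, 1.8, -12.2, 3.0], [4.3, 0.1, 1.6, 19.8, 2.7, -16.6, 3.0], [5.3, -0.7, 1.5, 24.3, 3.7, -21.2, 3.0], [6.1, -1.7, 1.2, 28.6, 4.9, -26.1, 3.0], [6.8, -3.0, 0.6, 32.7, 6.2, -31.1, 3.0], [7.3, -4.5, -0.3, 36.6, 7.5, -36.2, 3.0]]
[[0.2, -1.7, -1.1, 4.0, 1.8, -5.0, 3.0], [0.3, -3.5, -2.5, 7.7, 3.8, -10.1, 3.0], [0.1, -5.4, -4.1, 11.3, 5.9, -15.3, 3.0], [-0.4, -7.4, -5.9, 14.8, 8.1, -20.6, 3.0], [-1.3, -9.3, -7.9, 18.1, 10.4, -25.9, 3.0]]
[0.69687223 0.0981638  0.08431596]
```

Emit:
send_rows([
  [0.7,1.4,3.7,0.3,-0.4,0.4,3],
  [1.1,3.0,7.5,0.4,-0.6,0.8,3],
  [1.2,4.7,11.1,0.5,-0.7,0.9,3],
  [0.9,6.5,14.7,0.5,-0.6,1.0,3],
  [0.4,8.5,18.3,0.5,-0.5,0.8,3],
  [-0.5,10.5,21.7,0.3,-0.3,0.5,3],
  [-1.6,12.5,25.1,0,0,0,3],
  [0.2,16.5,25.4,0.3,0.3,0.1,3],
])

```text
t: 40.35
tcp_pos: [0.4881, -0.2626, 0.2876]
eef_rot: [-3.139, 0.351, 2.545]
contact_force: [1.4, -0.7, 0.2]
grip_width: 0.0518
finger_force: 30.0
```

Emit:
send_rows([
  [1.5,3.9,0.4,0.1,0.2,0,3],
  [2.7,8.0,0.8,0.1,0.2,0,3],
  [3.6,12.0,1.2,-0.1,0.1,0,3],
  [4.2,16.0,1.7,-0.3,-0.3,-0.1,3],
  [5.0,20.1,-0.1,6.3,-1.3,-0.5,3],
  [5.8,24.0,-1.5,12.8,-2.3,-1.2,3],
  [6.6,27.9,-2.5,19.2,-3.3,-2.2,3],
  [7.4,31.5,-3.1,25.6,-4.3,-3.6,3],
])

```text
t: 41.15
tcp_pos: [0.5621, 0.0567, 0.2505]
eef_rot: [2.732, 0.116, 2.389]
contact_force: [0.2, 1.1, -0.8]
grip_width: 0.052
finger_force: 30.0
```

Emit:
send_rows([
  [0.8,3.5,-0.2,6.3,-0.7,-1.7,3],
  [1.6,6.6,-0.2,12.4,-1.4,-3.7,3],
  [2.4,9.5,0.1,18.5,-1.9,-6.0,3],
  [3.3,12.0,0.6,24.4,-2.4,-8.6,3],
  [4.3,14.1,1.2,30.2,-2.8,-11.5,3],
  [5.3,15.9,1.9,35.8,-3.2,-14.7,3],
  [6.3,17.2,2.7,41.2,-3.4,-18.3,3],
  [7.4,18.2,3.4,46.4,-3.6,-22.1,3],
])

```text
t: 41.95
tcp_pos: [0.6365, 0.2369, 0.285]
eef_rot: [2.185, -0.492, 2.087]
contact_force: [-0.1, 0.3, -0.7]
grip_width: 0.0517
finger_force: 30.0
```

Emit:
send_rows([
  [1.1,0.6,0.6,5.2,0.4,-3.9,3],
  [2.2,0.8,1.1,10.3,1.0,-7.9,3],
  [3.3,0.6,1.4,15.1,1.8,-12.2,3],
  [4.3,0.1,1.6,19.8,2.7,-16.6,3],
  [5.3,-0.7,1.5,24.3,3.7,-21.2,3],
  [6.1,-1.7,1.2,28.6,4.9,-26.1,3],
  [6.8,-3.0,0.6,32.7,6.2,-31.1,3],
  [7.3,-4.5,-0.3,36.6,7.5,-36.2,3],
])

```text
t: 42.75
tcp_pos: [0.7094, 0.191, 0.2814]
eef_rot: [2.206, -1.131, 1.415]
contact_force: [-0.3, 0.5, -0.3]
grip_width: 0.0519
finger_force: 30.0
```

Emit:
send_rows([
  [0.2,-1.7,-1.1,4.0,1.8,-5.0,3],
  [0.3,-3.5,-2.5,7.7,3.8,-10.1,3],
  [0.1,-5.4,-4.1,11.3,5.9,-15.3,3],
  [-0.4,-7.4,-5.9,14.8,8.1,-20.6,3],
  [-1.3,-9.3,-7.9,18.1,10.4,-25.9,3],
  [-1.7,-9.3,-7.9,18.1,10.4,-25.9,3],
  [-1.7,-9.3,-7.9,18.1,10.4,-25.9,3],
  [-1.7,-9.3,-7.9,18.1,10.4,-25.9,3],
])

```text
t: 43.55
tcp_pos: [0.6929, 0.0991, 0.2043]
eef_rot: [3.14, -1.225, 0.092]
contact_force: [0.1, -0.9, -0.9]
grip_width: 0.0519
finger_force: 30.0
```

Run:
```python
from h import *
from plan import tool
Rp=tool(5,-20,1);pg=np.array([.691,.098,.085])+.002*Rp[:,2]
s=sensors.read_state();M=Ro.from_euler('xyz',s['eef_rot']).as_matrix()
print(s['tcp_pos'],100*(pg-s['tcp_pos']),np.degrees(Ro.from_matrix(Rp@M.T).as_rotvec()),s['joint_positions'].round(2))
```

```text
[0.69288872 0.09912789 0.20429461] [-1.64883692e-03 -9.64089099e-02 -1.19978650e+01] [ 0.02581876  0.16497822 -0.15752626] [-0.11  0.37  2.25  2.84  0.71 -1.41]
```

Emit:
send_rows([
  [0,-0.1,-2,0,0,0,3],
  [0,-0.1,-4,0,0,0,3],
  [0,-0.1,-6,0,0,0,3],
  [0,-0.1,-8,0,0,0,3],
  [0,-0.1,-10,0,0,0,3],
  [0,-0.1,-11,0,0,0,3],
  [0,-0.1,-11.5,0,0,0,3],
  [0,-0.1,-11.5,0,0,0,3],
])

```text
t: 44.35
tcp_pos: [0.6927, 0.0978, 0.0881]
eef_rot: [-3.139, -1.223, 0.086]
contact_force: [-0.0, 0.7, -1.6]
grip_width: 0.0518
finger_force: 30.0
```

Emit:
send_rows([
  [0,0,-0.2,0,0,0,3],
  [0,0,-0.3,0,0,0,3],
  [0,0,-0.4,0,0,0,3],
  [0,0,-0.4,0,0,0,3],
])

```text
t: 44.75
tcp_pos: [0.6924, 0.0977, 0.0847]
eef_rot: [-3.14, -1.223, 0.086]
contact_force: [-0.3, -0.2, -1.1]
grip_width: 0.0519
finger_force: 30.0
```

Emit:
send_rows([
  [0,0,-0.1,0,0,0,3],
  [0,0,-0.2,0,0,0,3],
  [0,0,-0.2,0,0,0,3],
])

```text
t: 45.05
tcp_pos: [0.6929, 0.0978, 0.084]
eef_rot: [-3.14, -1.227, 0.086]
contact_force: [-3.3, 0.5, 6.3]
grip_width: 0.0517
finger_force: 30.0
```

Emit:
send_rows([
  [0,0,0.1,0,0,0,5.6],
  [0,0,0.1,0,0,0,7],
  [0,0,0.1,0,0,0,9],
  [0,0,0.1,0,0,0,9],
  [-1.9,-0.2,0.8,0,0,0,9],
  [-4.7,-0.4,1.8,0,0,0,9],
  [-7.5,-0.7,2.8,0,0,0,9],
  [-9.4,-0.8,4.5,0,0,0,9],
])

```text
t: 45.85
tcp_pos: [0.5963, 0.0897, 0.126]
eef_rot: [-3.136, -1.219, 0.083]
contact_force: [-0.3, 0.1, 0.6]
grip_width: 0.0899
finger_force: 0.0
```

Emit:
send_rows([
  [-1,0,4,0,0,0,9],
  [-2,0,8,0,0,0,9],
  [-3,0,12,0,0,0,9],
  [-4,0,15,0,0,0,9],
  [-4,0,15,0,0,0,9],
  [-4,0,15,0,0,0,9],
])

```text
t: 46.45
tcp_pos: [0.5581, 0.0897, 0.2787]
eef_rot: [3.14, -1.226, 0.089]
contact_force: [-0.3, 0.0, -0.4]
grip_width: 0.0901
finger_force: 0.0
```

Run:
```python
from h import *
for n in('wrist','top','side'): snap(n,n+'9')
W,T,S=[cv2.imread(f'pics/{n}9.png') for n in('wrist','top','side')]
b=np.zeros((600,800,3),np.uint8);b[:300,:400]=cv2.resize(W,(400,300));b[:300,400:]=cv2.resize(T,(400,300))
b[300:,:400]=cv2.resize(S[70:250,180:420],(400,300),interpolation=cv2.INTER_CUBIC)
b[300:,400:]=cv2.resize(T[90:240,90:290],(400,300),interpolation=cv2.INTER_CUBIC);cv2.imwrite('pics/m9.png',b)
s=sensors.read_state();print(s['t'],s['contact_force'],s['tcp_pos'])
```

```text
46.6 [ 0.38487129 -0.13763663 -0.28715163] [0.55805901 0.08968527 0.27485785]
```

View pics/m9.png

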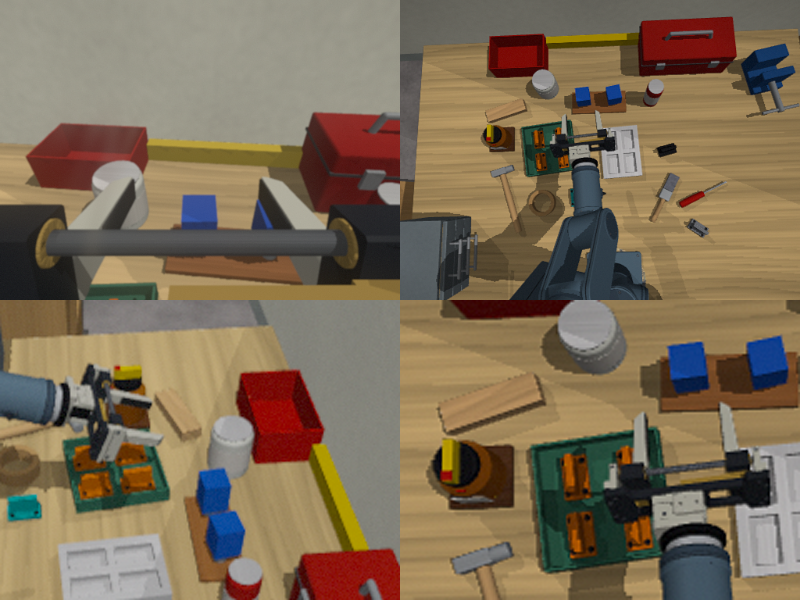

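The pictures show both cups upside down on their pegs, four castings rib-up in the tray, the cap home and the gripper clear of everything. Handing in.

```bash
python3 -c "
from cell import job_done
print(job_done())"
```

```text
the job is handed in; nothing more can be done
None
```

The job is handed in at about 47 s of the 210 s allowed: the cap is screwed home, all four castings stand rib up in the tray, and both cups hang upside down on their pegs, one to a peg; no verdict came back.

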